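Lock the boring machine's tilting table and load it with rails

TASK

The tilting table of the small boring machine has been set to its slope but its clamp bolt is only nipped up, with the L-shaped hex key still sticking out of it by its long arm: pull the key out, turn it round so that the short arm is in the bolt, and lever the long arm round clockwise (seen facing the bolt head) until the bolt comes up solid. Only once the bolt is tight, lay every divider rail there is (two to four) on the sloping table, side by side, each lying flat and straight up the slope with its lower end against the lip. Also pull the machine's depth rod out to its middle click, lay the hex key down flat inside the wooden tool tray, and leave everything else on the bench where it is.

Things in the scene. Friction and masses are not known exactly. Their poses are not given: they have to be found in the camera images.
- machine: green bench boring machine, fixed, turned up to 0.1 rad. Origin on the bench, mid-width, 100 mm behind the base's front edge. x to its back (away from the robot), y to its left, z up. Sloping table in front; five-spindle head behind it (bottom 209 mm up, drill tips 52 mm behind this origin). Clamp bolt on the left (+y) end, depth rod on the right (-y) end.
- table_top: the sloping aluminium table, fixed. Origin: on its upper face, middle of the foot of the lip at the lower edge, 155 mm above the bench. x straight up the slope (20 degrees, away from the robot), y left along the lip, z square out of the face. Face spans x 0 to 184, y -155 to 155 mm; steel lip 7 mm thick, 12 mm high. Rails grip the slope and do not slide by themselves.
- bolt_mouth (a point): centre of the mouth of the clamp bolt's hexagon socket, 132 mm above the bench at the machine's left end. y points level straight out of the socket (machine +y); the frame turns with the bolt. Bolt head 31 mm diameter; the mouth stands 38 mm out from the side bracket and 48 mm out from the table's edge. Socket 17.7 mm across flats, 24 mm deep.
- clamp_bolt (a joint): turn of the bolt (rad): near 0 nipped up, grows as it tightens (clockwise facing the head: an arm pointing from the bolt to the robot goes DOWN). Needs 0.9 N m all the way, solid at 0.60, tight above 0.45. At 0 the key's short arm fits with the long arm towards the robot (machine -x) and 8 degrees up (or 60-degree steps from that); 4 degrees of play either way; with that and its give the arm swings 45 to 50 degrees in all.
- hex_key: dark steel L hex key, 17 mm across flats, 0.50 kg. Origin: at the bend, where the arms' centre lines meet. x along the long arm (180 mm to its tip), y along the short arm (75 mm), z square to both. Flats of the long arm face +y and -y, of the short arm +x and -x. Balances 64 mm out on the long arm. Lying flat, either way up, its centre lines are 10 mm above the surface.
- key_long_tip (a point): centre of the end of the key's long arm. At the start its last 22 mm are in the bolt's socket; the key stands out level to the machine's left, drooping a few degrees in the play, its short arm pointing away from the robot and 8 degrees down. The key stays in the socket by itself, by either arm, until pulled out.
- key_short_tip (a point): centre of the end of the key's short arm; the last 2.5 mm are thinner (15.5 mm) to lead in
- depth_rod (a joint): how far the depth rod is pulled out (m), along the machine's -x (towards the robot). Three clicks: 0 fully in (the start), 0.020 the middle, 0.040 fully out. About 9 N to leave a click; once past half way it draws itself into the next. Middle is right within 0.004.
- rod_knob (a point): middle of the depth rod's black knob at the machine's right end, 135 mm above the bench; knob 30 mm diameter, 24 mm long along the rod (machine x), rod 10 mm thick; 60 mm clear of the table's edge, nothing above it.
- rail1: a plain hardwood divider rail, 140 x 38 x 18 mm, about 0.07 kg, lying flat on the bench; None if there is none. Origin: the middle of the block. x along its length, y across its 38 mm width, z its thickness. All rails are alike; which end or face is which does not matter. On the table: origin 70 mm up the slope from the lip, 9 mm off the face
- rail2: a plain hardwood divider rail, 140 x 38 x 18 mm, about 0.07 kg, lying flat on the bench; None if there is none. Origin: the middle of the block. x along its length, y across its 38 mm width, z its thickness. All rails are alike; which end or face is which does not matter. On the table: origin 70 mm up the slope from the lip, 9 mm off the face
- rail3: a plain hardwood divider rail, 140 x 38 x 18 mm, about 0.07 kg, lying flat on the bench; None if there is none. Origin: the middle of the block. x along its length, y across its 38 mm width, z its thickness. All rails are alike; which end or face is which does not matter. On the table: origin 70 mm up the slope from the lip, 9 mm off the face
- rail4: a plain hardwood divider rail, 140 x 38 x 18 mm, about 0.07 kg, lying flat on the bench; None if there is none. Origin: the middle of the block. x along its length, y across its 38 mm width, z its thickness. All rails are alike; which end or face is which does not matter. On the table: origin 70 mm up the slope from the lip, 9 mm off the face
- tool_tray: open wooden tool tray lying on the bench at the front right, fixed, 124 x 244 x 26 mm outside, long side along its y, walls and floor 6 mm. Origin: middle of its underside, z up.
- glue_bottle: white glue bottle, 56 mm diameter, 150 mm tall; leave alone
- try_square: try square, 170 mm steel blade, 110 mm wooden stock; leave alone
- well_box: open square wooden box, 85 x 85 x 65 mm; leave alone
- offcut: softwood offcut, 90 x 45 x 28 mm; leave alone
- mallet: hammer with a wooden handle, 260 mm long; leave alone
- dust_brush: hand brush, 200 mm; leave alone
- dowel_jar: glass jar, 66 mm diameter, 85 mm tall; leave alone
Not all that is in view belongs to the job. What is shaped like the hex_key but turquoise is not meant. Leave any purple look-alike of the rail1 alone.

How it is judged:
By the outcome, as a careful person would: the job done as asked, in the order asked, and still so for the second after the job is handed in, with the robot touching nothing.
Of rail1, rail2, rail3, rail4 only 2 to 4 are there at a start; the rules pass over those that are not, and their reading is None.
At some moment in a run one of rail1, rail2, rail3, rail4 may be knocked a few centimetres aside while the robot is not near it.
It also fails if it takes over 210 s, if anything falls off the work surface, if the arm or the gripper's body presses on something with over 40 N, if the wrist force passes 120 N, or if a joint passes its speed limit or range.

ROBOT

A 6-joint arm with a two-finger parallel gripper is mounted at the origin on the work surface. World frame = base frame: x ahead of the robot, y to its left, z up, the work surface at z = 0. Lengths are in m, angles in rad, forces in N, time in s.
With the tool pointing down it reaches from about 0.375 to 0.975 m from the base axis. Payload 3.8 kg.
Tool frame: the origin (TCP) lies midway between the tips of the shut fingers; the grasp point (between the pads) lies 19 mm behind it; z points along the fingers, y is the line along which they close (so a half turn about z gives the same grasp; the last joint's range is limited). The gripper opens to 85 mm and grips with 20 to 120 N. Pads are 22 mm wide; open, the fingers measure 114 mm over their backs; the gripper's body (76 mm by 85 mm) begins 54 mm behind the grasp point. The pads swing forward as they close: fully open they stand 13 mm farther back than shut.
Start: joints at [-1.316, 0.264, 1.604, -0, 1.274, -0.037], TCP at [0.194, -0.646, 0.231] pointing down, gripper open.
Joint ranges: [-2.63, 2.63], [-0.94, 2.18], [0.31, 2.57], [-1.31, 4.45], [0, 2.66], [-2.55, 2.55]. Speed limits (rad/s): [2.57, 2.57, 3.14, 3.14, 3.14, 3.14].

INTERFACE

Orientations are given as a rotation vector (axis times angle).
In Python, from workcell import bot gives the robot as it stands.
- The arm moves only by the tool step_arm, never from a script. Its argument "motion" is a list of rows, each a list of 5 numbers: the finger opening in cm, from 0 to 8.54, then the shift along the tool's x, y, z in cm, then the turn about the tool's z in degrees. In form: [[claw, dx, dy, dz, twist], ...]. A call has 1 to 20 rows; each row is the pose to reach, as a shift and turn from the pose commanded when the call began, along the tool's axes at that moment; what a row does not reach only later rows make up. A row lasts 1/10 s, in which the tool goes at most 50 mm and 8.59 degrees, less where a joint would pass 70% of its speed; a pose out of reach is approached as far as the arm can. A call with a gripper value outside its range is refused whole. The fingers move at their own pace and stop on an object; "force" is the grip in N (left out, the last holds). Time passes only in rows, so rows that repeat a pose let the fingers close. It gives the time, the measured TCP pose, the force, the opening and the grip force at its end, in the units of the state.
- bot.read_state(): the state, without advancing time (a new reading comes with each control period).
- bot.read_camera(name): name is "scene" or "top"; returns (picture, depth): 400x640x3 uint8, red, green, blue; 400x640 float32, m along the optical axis (not along the pixel's ray), 0 where there is no reading.
- bot.calibration(name): a dict with "mtx" (3x3 intrinsics, pixels), "origin" and "orientation" of the camera in the world. Camera axes: x right, y up, looking along -z (the intrinsics and any distortion apply to the point x, -y, -z); pixel columns grow to the right and rows downward; lengths in m; the calibration is good to about 2 mm. A picture is of the moment at which its call begins. calibration takes no time and is no camera call.
- bot.finish_job(): hands the job in; it is judged then, once.
The state is a dict: "time": time; "q": joint angles; "joint_vel": joint speeds; "joint_torque": joint torques, N m; "tool_pos": TCP position; "tcp_rot": TCP orientation; "wrist_force": force on the tool from outside, world axes, zero at the start; "torque": the same for the moment, N m; "width": opening from 0.0 (shut) to 1.0 (fully open); "grip_force": force on a finger pad.
Only numpy, scipy, OpenCV 4.12 (cv2) and the standard library are available. Lean on these libraries where they do the work, as an engineer would, in place of code of your own. Each camera call takes 0.05 s, during which the arm holds its last target. There are 200 camera calls.

## Working session

There is one attempt and no reset: what is moved stays moved. The work goes in short steps, Python scripts to look and compute and a tool call to move; the robot and the scene stay as the last step left them, time stands still between calls to the robot, and variables do not carry over. Pictures are saved under pics/ and viewed, at most 14 in all, crops included, and the job is handed in when it is done.

Besides the shell and the picture viewer there is one more tool, called after ">>>" by a JSON object that holds its "method" and its "body". step_arm: Moves the arm, as the interface text tells. Its arguments: {"type":"object","properties":{"motion":{"type":"array","items":{"type":"array","items":{"type":"number"}}},"force":{"type":"number"}},"required":["motion"]}

```bash
ls; mkdir -p pics; python3 - <<'E'
from workcell import bot
import cv2
print(bot.read_state())
for n in("scene","top"):
    p,d=bot.read_camera(n); cv2.imwrite(f"pics/{n}0.png",p[:,:,::-1]); 
    c=bot.calibration(n); print(n,c)
E
```

```text
pics
{'time': 0.0, 'q': array([-1.31586564e+00,  2.64776545e-01,  1.60537406e+00,  4.44101314e-05,
        1.27368380e+00, -3.68834827e-02]), 'joint_vel': array([ 0.0012591 , -0.00080441, -0.00048571,  0.00059037, -0.00053824,
        0.00011336]), 'joint_torque': array([-1.67031849e-03, -5.15101790e+01, -3.67310286e+01, -1.15591329e-04,
        1.25000239e-02,  4.47764705e-06]), 'tool_pos': array([ 0.19403089, -0.64575414,  0.22994622]), 'tcp_rot': array([-3.10600507e+00, -4.56411016e-01,  3.16640601e-04]), 'wrist_force': array([-0.58861443,  0.5742857 , -0.47210172]), 'torque': array([-0.01763796, -0.03384513,  0.03257635]), 'grip_force': 0.0, 'width': 0.9988733479321642}
scene {'mtx': array([[413.06614962,   0.        , 320.85894099],
       [  0.        , 413.06614962, 198.43145845],
       [  0.        ,   0.        ,   1.        ]]), 'origin': array([0.80342718, 0.59328017, 1.26418836]), 'orientation': array([0.18600549, 0.71666171, 2.54711189])}
top {'mtx': array([[390.62767005,   0.        , 322.09650896],
       [  0.        , 390.62767005, 207.44109878],
       [  0.        ,   0.        ,   1.        ]]), 'origin': array([ 0.18199178, -0.00184439,  1.57542368]), 'orientation': array([ 0.17153399, -0.16411671, -1.48548021])}
```

View pics/scene0.png

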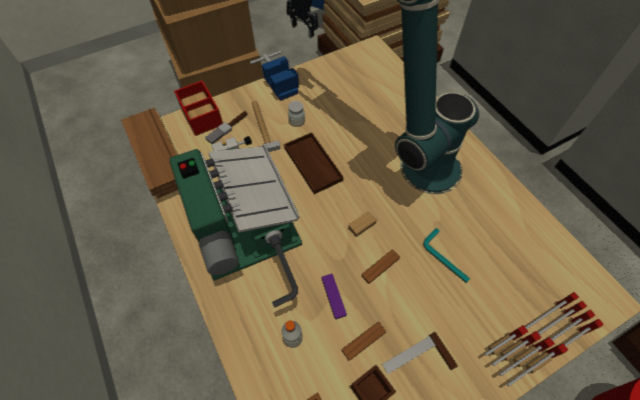

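View pics/top0.png

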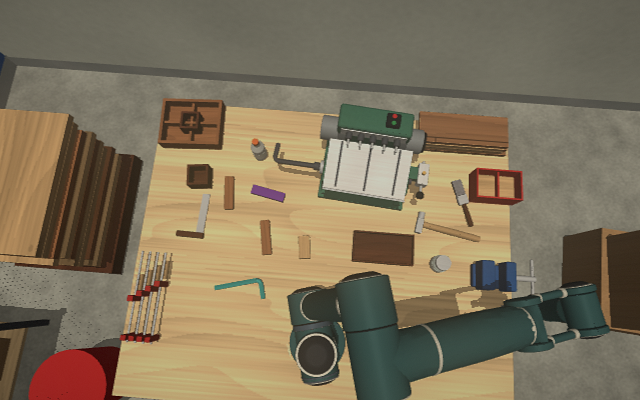

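```bash
cat > h.py <<'E'
from workcell import bot
import numpy as np, cv2
from scipy.spatial.transform import Rotation as R
np.set_printoptions(precision=4,suppress=True)
def cal(n):
    c=bot.calibration(n); return c['mtx'],np.array(c['origin']),R.from_rotvec(c['orientation'])
def rays(n,px):
    K,o,r=cal(n); px=np.atleast_2d(px).astype(float)
    v=np.c_[(px[:,0]-K[0,2])/K[0,0],-(px[:,1]-K[1,2])/K[1,1],-np.ones(len(px))]
    return o,r.apply(v)
def onz(n,px,z):            # pixels -> plane at height z
    o,v=rays(n,px); return o+v*((z-o[2])/v[:,2])[:,None]
def cloud(n,d):             # HxWx3 world points from depth
    h,w=d.shape; u,v=np.meshgrid(np.arange(w),np.arange(h))
    o,r=rays(n,np.c_[u.ravel(),v.ravel()]); P=o+r*d.ravel()[:,None]
    P[d.ravel()==0]=np.nan
    return P.reshape(h,w,3)
def proj(n,P):
    K,o,r=cal(n); c=r.inv().apply(np.atleast_2d(P)-o)
    return np.c_[K[0,0]*c[:,0]/-c[:,2]+K[0,2],-K[1,1]*c[:,1]/-c[:,2]+K[1,2]]
def snap(n,name=None,crop=None,k=1):
    p,d=bot.read_camera(n)
    if name:
        q=p[:,:,::-1]
        if crop: x0,y0,x1,y1=crop; q=q[y0:y1,x0:x1]
        cv2.imwrite(f"pics/{name}.png",cv2.resize(q,None,fx=k,fy=k,interpolation=cv2.INTER_CUBIC))
    return p,d
E
python3 - <<'E'
from h import *
out=[]
for n,c in(("scene",(150,130,450,400)),("top",(170,90,440,290))):
    p,d=snap(n); P=cloud(n,d); np.savez(f"{n}0.npz",p=p,d=d,P=P)
    x0,y0,x1,y1=c; out.append(cv2.resize(p[y0:y1,x0:x1,::-1],None,fx=2.6 if n=='scene' else 2.9,fy=2.6 if n=='scene' else 2.9,interpolation=cv2.INTER_CUBIC))
cv2.imwrite("pics/c1.png",cv2.resize(out[0],(660,594))); cv2.imwrite("pics/c2.png",out[1][:600,:800])
# depth noise check on bench + table plane fit
for n in("scene","top"):
    P=np.load(f"{n}0.npz")['P']; 
    for px in [(380,266),(364,341),(362,224),(334,296)] if n=="scene" else [(229,192),(266,237),(304,247),(268,193),(350,170)]:
        print(n,px,P[px[1],px[0]])
# table slope points
for n in("scene","top"):
    P=np.load(f"{n}0.npz")['P'];p=np.load(f"{n}0.npz")['p'].astype(int)
    m=(P[...,2]>.15)&(P[...,2]<.23)&(p.min(2)>120)&(np.abs(P[...,1])<.5)
    n_,l,s,c=cv2.connectedComponentsWithStats(m.astype(np.uint8)); i=1+s[1:,4].argmax(); q=P[l==i]
    for _ in range(4):
        cc=q.mean(0); nn=np.linalg.svd(q-cc)[2][2]; q=q[np.abs((q-cc)@nn)<.003]
    nn*=np.sign(nn[2]); print(n,s[i],cc,nn,"slope",np.degrees(np.arccos(nn[2])),"yaw",np.degrees(np.arctan2(-nn[1],-nn[0])),
      q.min(0),q.max(0))
E
```

```text
scene (380, 266) [0.3886 0.2411 0.0115]
scene (364, 341) [0.5603 0.4155 0.0179]
scene (362, 224) [0.3624 0.088  0.0243]
scene (334, 296) [0.5697 0.2568 0.0194]
top (229, 192) [0.5578 0.4063 0.0171]
top (266, 237) [0.3833 0.2329 0.0255]
top (304, 247) [0.3546 0.0778 0.0328]
top (268, 193) [0.5663 0.2459 0.0173]
top (350, 170) [ 0.638  -0.0755  0.1825]
scene [ 210  138   86   92 3788] [ 0.6478 -0.0925  0.184 ] [-0.3346  0.0094  0.9423] slope 19.553993174332128 yaw -1.6073277933124925 [ 0.5521 -0.2884  0.1502] [0.7435 0.0255 0.219 ]
top [ 323  138   90   64 3968] [ 0.6462 -0.1413  0.1876] [-0.3333  0.0284  0.9424] slope 19.540299903397063 yaw -4.877674743760266 [ 0.5482 -0.2975  0.1547] [0.7447 0.021  0.2199]
```

View pics/c1.png

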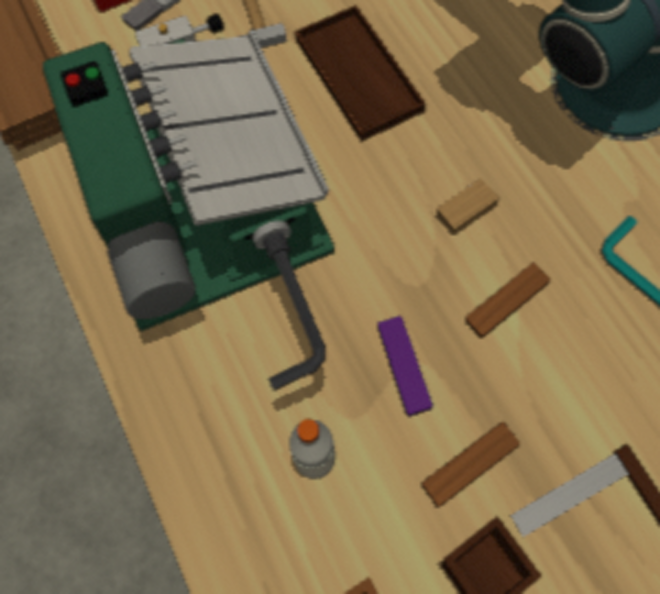

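View pics/c2.png

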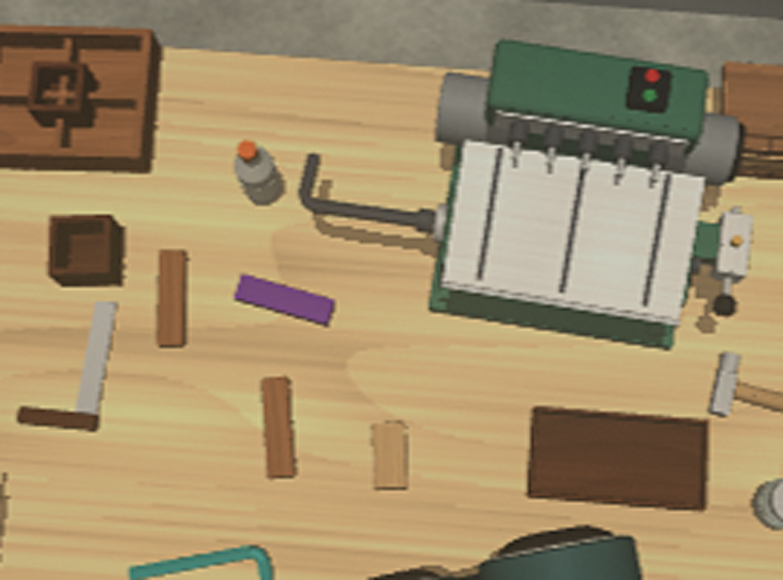

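```bash
python3 - <<'E'
from h import *
D={n:np.load(f"{n}0.npz") for n in("scene","top")}
def tri(a,b):
    A=[];B=[]
    for n,px in(("scene",a),("top",b)):
        o,v=rays(n,px); v=v[0]/np.linalg.norm(v[0]); M=np.eye(3)-np.outer(v,v); A.append(M);B.append(M@o)
    x=np.linalg.lstsq(np.vstack(A),np.hstack(B),rcond=None)[0]
    return x,[ (proj(n,x)[0]-px) for n,px in(("scene",a),("top",b))]
def big(m,seed=None):
    n,l,s,c=cv2.connectedComponentsWithStats(m.astype(np.uint8)); i=1+s[1:,4].argmax() if seed is None else l[seed[1],seed[0]]
    return l==i
# bench z bias
for n in D:
    P=D[n]['P'];m=(np.abs(P[...,2])<.03)&(P[...,0]>.3)&(P[...,0]<.8)&(P[...,1]>-.4)&(P[...,1]<.6); print(n,"bench z",np.median(P[m][:,2]))
# table quads
T={}
for n in D:
    p=D[n]['p'].astype(int);P=D[n]['P']
    m=(p.min(2)>85)&(p.max(2)-p.min(2)<30)&(P[...,2]>.13)&(P[...,2]<.235)&(P[...,1]<.05)&(P[...,1]>-.33)&(P[...,0]<.8)
    m=cv2.morphologyEx(m.astype(np.uint8),cv2.MORPH_CLOSE,np.ones((5,5)));m=big(cv2.morphologyEx(m,cv2.MORPH_OPEN,np.ones((5,5))))
    c=max(cv2.findContours(m.astype(np.uint8),0,2)[0],key=cv2.contourArea); h=cv2.convexHull(c)
    q=cv2.approxPolyDP(h,.03*cv2.arcLength(h,True),True)[:,0]; print(n,m.sum(),q.tolist())
    T[n]=m; 
    z=np.array([P[v-1:v+2,u-1:u+2,2].mean() for u,v in q]); print(z)
    for u,v in q: print(onz(n,(u,v),.166)[0],onz(n,(u,v),.218)[0])
# key
for n in D:
    p=D[n]['p'].astype(int);P=D[n]['P']
    m=(p.max(2)<95)&(p.max(2)-p.min(2)<25)&(P[...,2]>.06)&(P[...,2]<.17)&(P[...,1]>.03)&(P[...,1]<.35)
    m=big(m); ys,xs=np.nonzero(m); w=P[m]; print(n,"key",m.sum(),xs.min(),xs.max(),ys.min(),ys.max(),w.min(0),w.max(0))
    np.save(f"key_{n}.npy",m)
    # knob
    m=(p.max(2)<60)&(P[...,2]>.09)&(P[...,2]<.18)&(P[...,1]<-.25)&(P[...,1]>-.42)&(P[...,0]<.68)&(P[...,0]>.45)
    m=big(m); ys,xs=np.nonzero(m); print("knob",m.sum(),xs.mean(),ys.mean(),np.median(P[m],0), onz(n,(xs.mean(),ys.mean()),.140)); np.save(f"knob_{n}.npy",[xs.mean(),ys.mean()])
print(tri(np.load("knob_scene.npy"),np.load("knob_top.npy")))
E
```

```text
scene bench z 6.202150511946947e-05
top bench z 0.0017621909858085427
scene 4638 [[265, 147], [297, 216], [239, 229], [210, 152]]
[0.131  0.1614 0.2157 0.1895]
[ 0.5425 -0.2622  0.166 ] [ 0.5549 -0.2217  0.218 ]
[0.5706 0.0264 0.166 ] [0.5817 0.0532 0.218 ]
[ 0.742  -0.0185  0.166 ] [0.7449 0.0105 0.218 ]
[ 0.7123 -0.3326  0.166 ] [ 0.7166 -0.2887  0.218 ]
top 4667 [[321, 130], [418, 136], [403, 201], [323, 188]]
[0.1069 0.1747 0.1142 0.0944]
[0.7957 0.0455 0.166 ] [0.773  0.0437 0.218 ]
[ 0.801  -0.3289  0.166 ] [ 0.7781 -0.3169  0.218 ]
[ 0.539  -0.2801  0.166 ] [ 0.5258 -0.2698  0.218 ]
[0.5651 0.0197 0.166 ] [0.551  0.0189 0.218 ]
scene key 707 265 297 225 306 [0.6017 0.03   0.0603] [0.7496 0.2315 0.1542]
knob 40 247.4 140.2 [ 0.5774 -0.3367  0.1442] [[ 0.5772 -0.3397  0.14  ]]
top key 268 273 319 143 169 [0.6448 0.0423 0.1117] [0.7475 0.2257 0.153 ]
knob 22 419.27272727272725 194.72727272727272 [ 0.5714 -0.344   0.1455] [[ 0.5749 -0.346   0.14  ]]
(array([ 0.5763, -0.3472,  0.1321]), [array([-0.2767, -0.0984]), array([-0.1832,  0.1976])])
```

```bash
python3 - <<'E'
from h import *
D={n:np.load(f"{n}0.npz") for n in("scene","top")}
def plane(n,pts):
    vx,vy,x0,y0=cv2.fitLine(np.float32(pts),cv2.DIST_HUBER,0,.01,.01).ravel()
    o,v=rays(n,[(x0-20*vx,y0-20*vy),(x0+20*vx,y0+20*vy)]); nn=np.cross(v[0],v[1]); return nn/np.linalg.norm(nn),o
def line3(pl):
    (a,oa),(b,ob)=pl; d=np.cross(a,b); d/=np.linalg.norm(d)
    x=np.linalg.solve(np.array([a,b,d]),[a@oa,b@ob,d@np.array([.65,.15,.13])]); return x,d
L=[];S=[]
for n in D:
    m=np.load(f"key_{n}.npy"); P=D[n]['P']; ys,xs=np.nonzero(m)
    print(n); 
    if n=='scene':
        for r in range(225,308,3):
            x=xs[ys==r]; print(r,x.min() if len(x) else '',x.max() if len(x) else '',len(x),end=' | ')
        long=[(xs[ys==r].mean(),r) for r in range(245,284)]
        sh=[(c,ys[xs==c].mean()) for c in range(274,288)]
    else:
        for c in range(273,320,2):
            y=ys[xs==c]; print(c,y.min(),y.max(),len(y),end=' | ')
        long=[(c,ys[xs==c].mean()) for c in range(286,314)]
        sh=[(xs[ys==r].mean(),r) for r in range(145,156)]
    L.append(plane(n,long));S.append(plane(n,sh))
    print()
xl,dl=line3(L);xs_,ds=line3(S)
dl*=np.sign(dl[1]);ds*=np.sign(ds[0])
A=np.c_[dl,-ds];t=np.linalg.lstsq(A,xs_-xl,rcond=None)[0]
b1=xl+dl*t[0];b2=xs_+ds*t[1]
print("long",dl,"short",ds,"bend",b1,b2,"angle",np.degrees(np.arccos(dl@ds)))
print("yaw from long",np.degrees(np.arctan2(-dl[0],dl[1])),"droop",np.degrees(np.arcsin(dl[2])),"yaw short",np.degrees(np.arctan2(ds[1],ds[0])),np.degrees(np.arcsin(ds[2])))
tip=b1-dl*.18; print("long tip",tip,"mouth",tip+dl*.022)
E
```

```text
scene
225 289 289 1 | 228 283 289 7 | 231 279 289 11 | 234 274 290 16 | 237 265 290 22 | 240 265 285 21 | 243 270 281 12 | 246 270 279 9 | 249 275 281 7 | 252 277 282 6 | 255 278 283 6 | 258 279 284 6 | 261 281 286 6 | 264 282 287 6 | 267 283 287 5 | 270 284 289 6 | 273 286 291 6 | 276 287 292 6 | 279 288 293 6 | 282 289 294 6 | 285 291 296 6 | 288 292 297 6 | 291 292 297 6 | 294 288 296 9 | 297 282 293 12 | 300 276 288 13 | 303 273 282 10 | 306 275 275 1 | 
top
273 155 156 2 | 275 147 160 14 | 277 143 161 16 | 279 144 162 7 | 281 159 162 4 | 283 159 163 5 | 285 160 163 4 | 287 160 163 4 | 289 160 164 5 | 291 161 164 4 | 293 161 164 4 | 295 161 164 4 | 297 161 165 5 | 299 162 165 4 | 301 162 165 4 | 303 162 166 5 | 305 162 166 5 | 307 163 166 4 | 309 163 166 4 | 311 163 167 5 | 313 163 167 5 | 315 162 169 8 | 317 162 169 8 | 319 163 166 4 | 
long [ 0.0838  0.9945 -0.0623] short [ 0.4564 -0.2532  0.853 ] bend [0.6763 0.2185 0.1193] [0.6116 0.2263 0.1563] angle 105.46768289271061
yaw from long -4.8189472456084586 droop -3.5701416563118653 yaw short -29.023343157393864 58.53702177291882
long tip [0.6612 0.0395 0.1305] mouth [0.663  0.0614 0.1292]
```

```bash
cat >> h.py <<'E'
YAW=-0.089
ex=np.array([np.cos(YAW),np.sin(YAW),0]);ey=np.array([-np.sin(YAW),np.cos(YAW),0])   # machine axes
def pose():
    s=bot.read_state(); r=R.from_rotvec(s['tcp_rot']); return s,np.array(s['tool_pos']),r.as_matrix()
def rel(p,psi_deg):
    s,t,M=pose(); d=M.T@(np.array(p)-t)*100; psi=np.degrees(np.arctan2(M[1,0],M[0,0]))
    print("dx dy dz",d.round(2),"twist",round((psi-psi_deg+180)%360-180,1),"| psi now",round(psi,1),"q6",round(s['q'][5],2))
def st():
    s,t,M=pose(); print("t",s['time'],"tcp",t,"psi",round(np.degrees(np.arctan2(M[1,0],M[0,0])),2),"F",s['wrist_force'],"w",s['width'],"g",s['grip_force'],"q",s['q'])
E
python3 - <<'E'
from h import *
rel([.576,-.346,.114],-5.1)
D={n:np.load(f"{n}0.npz") for n in("scene","top")}
P=D['top']['P']; print("block",P[162:186:4,418:432:3].reshape(-1,3)[:, :].round(3).tolist())
print("head z max",np.nanmax(P[100:150,330:420,2]))
# key bend by 2D line intersections
def l2(pts): return cv2.fitLine(np.float32(pts),cv2.DIST_HUBER,0,.01,.01).ravel()
bd={}
for n in D:
    ys,xs=np.nonzero(np.load(f"key_{n}.npy"))
    if n=='scene': a=l2([(xs[ys==r].mean(),r) for r in range(253,284)]);b=l2([(c,ys[xs==c].mean()) for c in range(276,287)])
    else: a=l2([(c,ys[xs==c].mean()) for c in range(286,312)]);b=l2([(xs[ys==r].mean(),r) for r in range(146,156)])
    t=np.linalg.solve(np.c_[a[:2],-b[:2]],b[2:]-a[2:]); bd[n]=a[2:]+a[:2]*t[0]; print(n,bd[n],onz(n,bd[n],.119))
E
```

```text
dx dy dz [ 45.21 -17.73  11.67] twist 21.8 | psi now 16.7 q6 -0.04
block [[0.757, -0.371, -0.002], [0.756, -0.383, 0.003], [0.707, -0.361, 0.14], [0.759, -0.408, 0.001], [0.761, -0.422, -0.003], [0.691, -0.339, 0.135], [0.683, -0.345, 0.159], [0.686, -0.358, 0.154], [0.688, -0.37, 0.151], [0.743, -0.422, -0.001], [0.668, -0.335, 0.153], [0.669, -0.347, 0.154], [0.668, -0.357, 0.159], [0.67, -0.369, 0.157], [0.724, -0.421, 0.003], [0.652, -0.336, 0.153], [0.653, -0.347, 0.155], [0.65, -0.355, 0.167], [0.654, -0.369, 0.157], [0.707, -0.422, 0.001], [0.636, -0.336, 0.154], [0.636, -0.347, 0.156], [0.637, -0.358, 0.156], [0.636, -0.368, 0.164], [0.687, -0.421, 0.006], [0.619, -0.336, 0.158], [0.621, -0.347, 0.156], [0.623, -0.359, 0.153], [0.622, -0.37, 0.156], [0.672, -0.423, -0.001]]
head z max 0.31116649137327257
scene [281.255  256.7759] [[0.666  0.1029 0.119 ]]
top [273.5775 159.7012] [[0.677  0.2225 0.119 ]]
```

>>> {"method": "step_arm", "body": {"motion": [[5, 45.2, -17.7, 0, 21.8], [5, 45.2, -17.7, 0, 21.8], [5, 45.2, -17.7, 0, 21.8], [5, 45.2, -17.7, 0, 21.8], [5, 45.2, -17.7, 0, 21.8], [5, 45.2, -17.7, 0, 21.8], [5, 45.2, -17.7, 0, 21.8], [5, 45.2, -17.7, 0, 21.8], [5, 45.2, -17.7, 0, 21.8], [5, 45.2, -17.7, 0, 21.8], [5, 45.2, -17.7, 0, 21.8], [5, 45.2, -17.7, 0, 21.8]], "force": 60}}

```text
time: 1.4
tool_pos: [0.5765, -0.3461, 0.2308]
tcp_rot: [3.139, -0.136, -0.002]
wrist_force: [0.0, 0.2, -0.1]
width: 0.585
grip_force: 0.0
```

```bash
python3 - <<'E'
from h import *
st(); rel([.576,-.346,.114],-5.1)
E
```

```text
t 1.4 tcp [ 0.5765 -0.3461  0.2308] psi -4.95 F [ 0.0373  0.2257 -0.1428] w 0.5848776001814142 g 0.0 q [-0.5775  0.26    1.6098 -0.0007  1.2727  1.08  ]
dx dy dz [-0.03 -0.01 11.68] twist 0.1 | psi now -5.0 q6 1.08
```

>>> {"method": "step_arm", "body": {"motion": [[5, 0, 0, 5, 0], [5, 0, 0, 10, 0], [5, 0, 0, 11.7, 0], [5, 0, 0, 11.7, 0], [2, 0, 0, 11.7, 0], [2, 0, 0, 11.7, 0], [2, 0, 0, 11.7, 0], [2, 0, 0, 11.7, 0], [2, 0, 0, 11.7, 0]], "force": 50}}

```text
time: 2.3
tool_pos: [0.5768, -0.3453, 0.1167]
tcp_rot: [-3.136, 0.14, -0.002]
wrist_force: [-1.1, 6.2, -2.3]
width: 0.329
grip_force: 49.4
```

>>> {"method": "step_arm", "body": {"motion": [[2, -0.5, 0, 0, 0], [2, -1.0, 0, 0, 0], [2, -1.5, 0, 0, 0], [2, -2.0, 0, 0, 0], [2, -2.0, 0, 0, 0], [2, -2.0, 0, 0, 0]], "force": 50}}

```text
time: 2.9
tool_pos: [0.5568, -0.3436, 0.1167]
tcp_rot: [-3.136, 0.14, -0.002]
wrist_force: [-1.3, 7.1, -2.4]
width: 0.334
grip_force: 50.7
```

>>> {"method": "step_arm", "body": {"motion": [[5, 0, 0, 0, 0], [5, 0, 0, 0, 0], [5, 0, 0, 0, 0], [5, 0, 0, -5, 0], [5, 0, 0, -10, 0], [5, 0, 0, -15, 0], [5, 0, 0, -20, 0], [5, 0, 0, -23, 0], [5, 0, 0, -23, 0]]}}

```text
time: 3.8
tool_pos: [0.5587, -0.3473, 0.3536]
tcp_rot: [3.131, -0.14, 0.019]
wrist_force: [0.3, 0.5, 1.2]
width: 0.585
grip_force: 0.0
```

```bash
python3 - <<'E'
from h import *
st()
def big(m):
    n,l,s,c=cv2.connectedComponentsWithStats(m.astype(np.uint8)); return l==1+s[1:,4].argmax()
out=[]
for n in("scene","top"):
    p,d=snap(n); P=cloud(n,d); np.savez(f"{n}1.npz",p=p,d=d,P=P); p=p.astype(int)
    m=(p.max(2)<60)&(P[...,2]>.09)&(P[...,2]<.18)&(P[...,1]<-.25)&(P[...,1]>-.42)&(P[...,0]<.68)&(P[...,0]>.45)
    if m.any():
        m=big(m); ys,xs=np.nonzero(m); print(n,"knob",m.sum(),xs.mean(),ys.mean(),onz(n,(xs.mean(),ys.mean()),.140))
    else: print(n,"no knob")
s=bot.read_camera("top")[0][:,:,::-1]; cv2.imwrite("pics/t1.png",s)
# key bend again, wider masks per view
D={n:np.load(f"{n}0.npz") for n in("scene","top")}
ys,xs=np.nonzero(np.load("key_scene.npy"))
f=lambda pts:cv2.fitLine(np.float32(pts),cv2.DIST_HUBER,0,.01,.01).ravel()
a=f([(xs[ys==r].mean(),r) for r in range(253,284)]); k=(xs<288)&(ys>290); b=f([(c,ys[k&(xs==c)].mean()) for c in range(275,287)])
t=np.linalg.solve(np.c_[a[:2],-b[:2]],b[2:]-a[2:]); print(a[2:]+a[:2]*t[0], onz("scene",a[2:]+a[:2]*t[0],.119))
rel([.70,.15,.35],84.9)
E
```

```text
t 3.8 tcp [ 0.5587 -0.3473  0.3536] psi -5.1 F [0.2751 0.546  1.1957] w 0.5846063807098197 g 0.0 q [-0.5938  0.1742  1.491  -0.0002  1.4618  1.066 ]
scene knob 42 252.76190476190476 138.4047619047619 [[ 0.5575 -0.338   0.14  ]]
top knob 6 413.5 179.5 [[ 0.6333 -0.3224  0.14  ]]
[296.5567 292.9715] [[0.6772 0.2241 0.119 ]]
dx dy dz [  9.95 -50.61  -0.6 ] twist -90.0 | psi now -5.1 q6 1.07
```

```bash
python3 - <<'E'
from h import *
P=np.load("scene1.npz")['P'];T=np.load("top1.npz")['P']
for Q in(P,T):
    m=(Q[...,2]>.05)&(Q[...,2]<.16)&(Q[...,1]>.235)&(Q[...,1]<.4)&(Q[...,0]>.6)&(Q[...,0]<.82); q=Q[m]; print("bottle",len(q),np.percentile(q,[2,50,98],axis=0))
rel([.669,.1236,.33],84.9)
E
```

```text
bottle 389 [[0.7134 0.2857 0.0541]
 [0.7407 0.3121 0.1022]
 [0.764  0.3296 0.1514]]
bottle 206 [[0.709  0.2699 0.0564]
 [0.726  0.2912 0.103 ]
 [0.7539 0.3213 0.1542]]
dx dy dz [  7.09 -47.71   1.4 ] twist -90.0 | psi now -5.1 q6 1.07
```

View pics/t1.png

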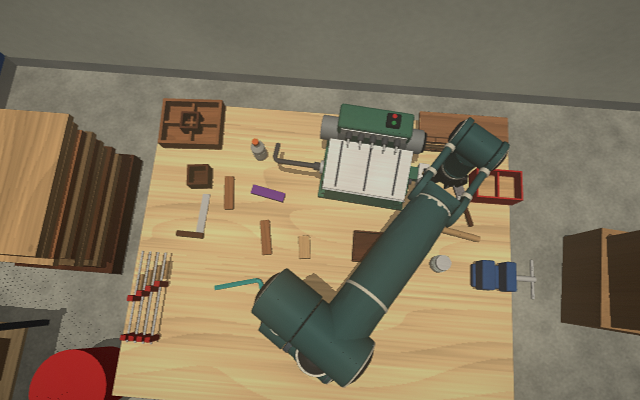

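>>> {"method": "step_arm", "body": {"motion": [[5, 7.1, -47.7, 0, -90], [5, 7.1, -47.7, 0, -90], [5, 7.1, -47.7, 0, -90], [5, 7.1, -47.7, 0, -90], [5, 7.1, -47.7, 0, -90], [5, 7.1, -47.7, 0, -90], [5, 7.1, -47.7, 0, -90], [5, 7.1, -47.7, 0, -90], [5, 7.1, -47.7, 0, -90], [5, 7.1, -47.7, 0, -90], [5, 7.1, -47.7, 0, -90], [5, 7.1, -47.7, 0, -90], [5, 7.1, -47.7, 0, -90], [5, 7.1, -47.7, 0, -90]]}}

```text
time: 5.35
tool_pos: [0.6688, 0.1227, 0.3432]
tcp_rot: [-2.32, -2.117, 0.002]
wrist_force: [0.4, -0.3, -1.1]
width: 0.585
grip_force: 0.0
```

```bash
python3 - <<'E'
from h import *
st(); rel([.669,.1236,.108],84.9)
E
```

```text
t 5.35 tcp [0.6688 0.1227 0.3432] psi 84.78 F [ 0.4026 -0.3006 -1.1313] w 0.5848530836240875 g 0.0 q [ 0.1449  0.2307  1.4426 -0.0002  1.4701  0.2361]
dx dy dz [ 0.1   0.05 23.52] twist -0.1 | psi now 84.8 q6 0.24
```

>>> {"method": "step_arm", "body": {"motion": [[5, 0, 0, 5, 0], [5, 0, 0, 10, 0], [5, 0, 0, 15, 0], [5, 0, 0, 19, 0], [5, 0, 0, 22, 0], [5, 0, 0, 23.5, 0], [5, 0, 0, 23.5, 0], [0.8, 0, 0, 23.5, 0], [0.8, 0, 0, 23.5, 0], [0.8, 0, 0, 23.5, 0], [0.8, 0, 0, 23.5, 0], [0.8, 0, 0, 23.5, 0], [0.8, 0, 0, 23.5, 0]], "force": 60}}

```text
time: 6.65
tool_pos: [0.6689, 0.1242, 0.112]
tcp_rot: [-2.318, -2.12, -0.001]
wrist_force: [-4.9, -0.0, 5.3]
width: 0.189
grip_force: 58.4
```

>>> {"method": "step_arm", "body": {"motion": [[0.8, 0.7, 0, 0, 0], [0.8, 1.4, 0, 0, 0], [0.8, 2.1, 0, 0, 0], [0.8, 2.7, 0, 0, 0], [0.8, 2.7, 0, 0, 0], [0.8, 2.7, 0, 0, 0]], "force": 60}}

```text
time: 7.25
tool_pos: [0.6719, 0.1507, 0.1098]
tcp_rot: [2.318, 2.12, 0.002]
wrist_force: [0.3, 0.0, -4.4]
width: 0.186
grip_force: 58.2
```

```bash
python3 - <<'E'
from h import *
st()
p,d=snap("scene","k1",(200,180,400,330),4)
E
```

```text
t 7.25 tcp [0.6719 0.1507 0.1098] psi 84.9 F [ 0.3465  0.0199 -4.3709] w 0.1857514306077655 g 58.2435711286962 q [0.1843 0.38   1.6848 0.0005 1.0757 0.273 ]
```

View pics/k1.png

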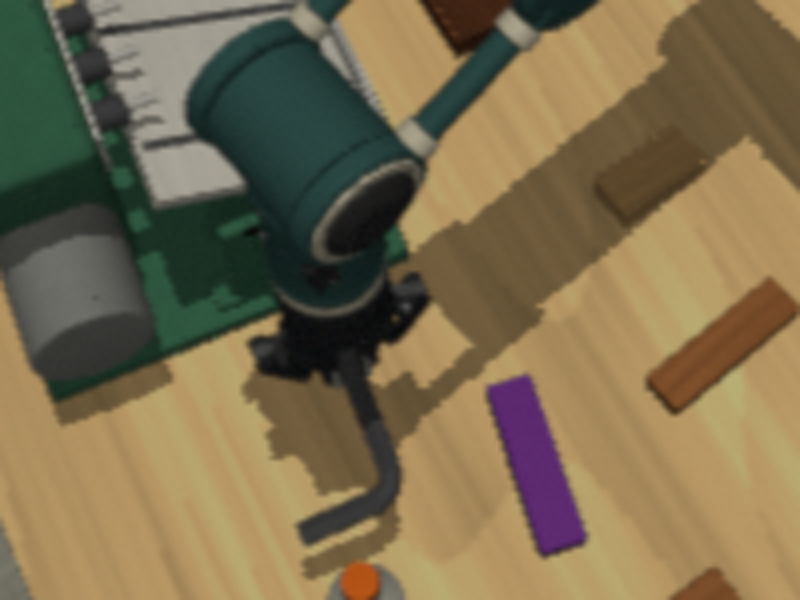

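>>> {"method": "step_arm", "body": {"motion": [[0.8, 0.6, 0, -1, 0], [0.8, 0.6, 0, -5, 0], [0.8, 0.6, 0, -9, 0], [0.8, 0.6, 0, -13, 0], [0.8, 0.6, 0, -15, 0], [0.8, 0.6, 0, -15, 0]], "force": 60}}

```text
time: 7.9
tool_pos: [0.675, 0.1586, 0.2662]
tcp_rot: [2.312, 2.119, 0.015]
wrist_force: [0.2, -0.3, -4.3]
width: 0.189
grip_force: 58.6
```

```bash
python3 - <<'E'
from h import *
st(); rel([.573,.20,.27],-5.1)
E
```

```text
t 7.9 tcp [0.675  0.1586 0.2662] psi 85.01 F [ 0.2458 -0.2987 -4.3009] w 0.1892952503604261 g 58.596819285303354 q [0.1947 0.2732 1.5284 0.0004 1.3289 0.2817]
dx dy dz [  3.24 -10.51  -0.48] twist 90.1 | psi now 85.0 q6 0.28
```

>>> {"method": "step_arm", "body": {"motion": [[0.8, 3.2, -10.5, 0, 90], [0.8, 3.2, -10.5, 0, 90], [0.8, 3.2, -10.5, 0, 90], [0.8, 3.2, -10.5, 0, 90], [0.8, 3.2, -10.5, 0, 90], [0.8, 3.2, -10.5, 0, 90], [0.8, 3.2, -10.5, 0, 90], [0.8, 3.2, -10.5, 0, 90], [0.8, 3.2, -10.5, 0, 90], [0.8, 3.2, -10.5, 0, 90], [0.8, 3.2, -10.5, 0, 90], [0.8, 3.2, -10.5, 0, 90], [0.8, 3.2, -10.5, 0, 90]], "force": 60}}

```text
time: 9.2
tool_pos: [0.5695, 0.1982, 0.2578]
tcp_rot: [3.138, -0.135, -0.004]
wrist_force: [0.7, -0.5, -4.7]
width: 0.187
grip_force: 59.6
```

```bash
cat >> h.py <<'E'
def keymeas(n="scene",box=((.42,.75),(.0,.30)),save=None,crop=(200,140,440,320)):
    """fit key long/short arms from depth of dark-grey pixels near the held key"""
    s,t,M=pose(); p,d=snap(n,save,crop,3) if save else snap(n); P=cloud(n,d); q=p.astype(int)
    m=(q.max(2)<100)&(q.max(2)-q.min(2)<22)&(np.abs(P[...,2]-(t[2]+.02))<.05)
    for i in(0,1): m&=(P[...,i]>box[i][0])&(P[...,i]<box[i][1])
    return m,P,t
E
python3 - <<'E'
from h import *
st()
m,P,t=keymeas(save="k2")
q=(P[m]-t); u=q@ex; v=q@ey; z=q[:,2]
for a in range(-110,130,10):
    k=(u>a/1000)&(u<(a+10)/1000); 
    if k.sum(): print(a,k.sum(),"v %.3f..%.3f z med %.4f max %.4f"%(v[k].min(),v[k].max(),np.median(z[k]),z[k].max()))
E
```

```text
t 9.2 tcp [0.5695 0.1982 0.2578] psi -4.94 F [ 0.7461 -0.4898 -4.7045] w 0.1869396500857118 g 59.61867118254304 q [0.2933 0.1148 1.7307 0.0005 1.2985 1.9502]
-80 20 v -0.006..0.010 z med 0.0289 max 0.0319
-70 24 v -0.005..0.010 z med 0.0267 max 0.0298
-60 25 v -0.007..0.010 z med 0.0268 max 0.0314
-50 28 v -0.006..0.010 z med 0.0250 max 0.0297
-40 24 v -0.009..0.010 z med 0.0245 max 0.0292
-30 10 v 0.001..0.009 z med 0.0211 max 0.0283
-10 2 v 0.022..0.025 z med 0.0518 max 0.0520
0 26 v 0.015..0.034 z med 0.0527 max 0.0696
10 53 v -0.008..0.048 z med 0.0224 max 0.0697
20 24 v -0.006..0.009 z med 0.0173 max 0.0221
30 26 v -0.005..0.009 z med 0.0173 max 0.0222
40 24 v -0.006..0.009 z med 0.0154 max 0.0201
50 27 v -0.007..0.009 z med 0.0147 max 0.0196
60 27 v -0.006..0.009 z med 0.0141 max 0.0184
70 24 v -0.006..0.009 z med 0.0122 max 0.0175
80 26 v -0.007..0.008 z med 0.0119 max 0.0144
90 86 v -0.076..0.005 z med 0.0058 max 0.0138
100 71 v -0.078..-0.004 z med 0.0048 max 0.0119
```

View pics/k2.png

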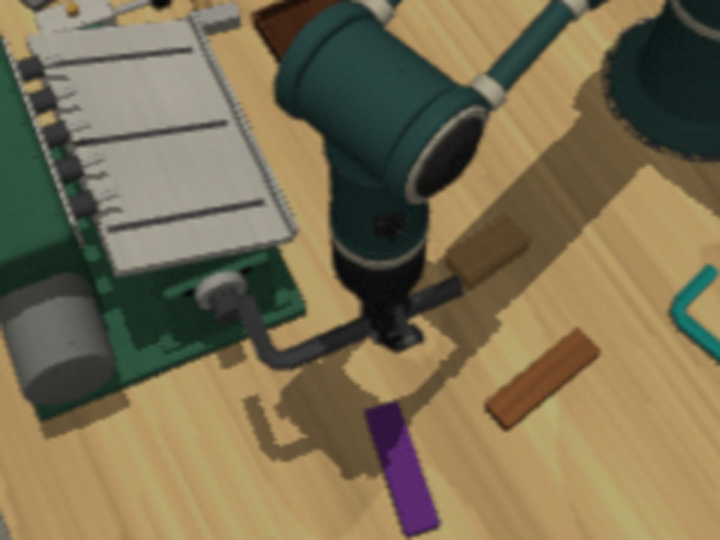

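```bash
cat > arm.py <<'E'
from h import *
def armfit(Q,lo,hi):   # Q: Nx3 in (u,v,z); bins along v -> mean u,z lines (mid-range u, median z)
    C=[]
    for a in np.arange(lo,hi,.006):
        k=(Q[:,1]>a)&(Q[:,1]<a+.006)
        if k.sum()>3: C.append((a+.003,Q[k,0].mean(),Q[k,2].mean(),k.sum()))
    C=np.array(C); pu=np.polyfit(C[:,0],C[:,1],1);pz=np.polyfit(C[:,0],C[:,2],1); return C,pu,pz
E
python3 - <<'E'
from arm import *
# initial long arm in machine axes (world projected on ex, ey)
D=np.load("scene0.npz"); P=D['P'];p=D['p'].astype(int)
m=(p.max(2)<100)&(p.max(2)-p.min(2)<22)&np.load("key_scene.npy")
Q=np.c_[P[m]@ex,P[m]@ey,P[m][:,2]]
k=(np.abs(Q[:,0]-.653)<.03)&(Q[:,1]>.13); 
C,pu,pz=armfit(Q[k],.14,.265); print(len(C),"init u-slope",np.degrees(np.arctan(pu[0])),"z-slope",np.degrees(np.arctan(pz[0])))
M=np.array([.6638,.066,.132]); vm=M@ey; print("mouth v",vm,"u",np.polyval(pu,vm),"(line est",M@ex,") z surf",np.polyval(pz,vm))
print("bend end v",Q[:,1].max(), np.percentile(Q[:,1],99))
m,P,t=keymeas(); W=P[m]; Q=np.c_[W@ex,W@ey,W[:,2]]; tv=t@ey;tu=t@ex
k=(Q[:,0]-tu>.08)&(Q[:,0]-tu<.13); S=Q[k]
C,pu,pz=armfit(S,tv-.07,tv-.02); print(C[:,1:3].round(4).tolist()); print("short: u-slope",np.degrees(np.arctan(pu[0])),"z-slope",np.degrees(np.arctan(pz[0])))
vt=np.percentile(S[:,1],1); print("tip v",S[:,1].min(),vt,"rel tcp",vt-tv,"u at tip",np.polyval(pu,vt),"rel",np.polyval(pu,vt)-tu,"z",np.polyval(pz,vt),"rel",np.polyval(pz,vt)-t[2])
E
```

```text
21 init u-slope -0.10783475195152406 z-slope -4.199478352330345
mouth v 0.12473901730857652 u 0.655042147071645 (line est 0.6553065065760377 ) z surf 0.13750465188423683
bend end v 0.2922506290051963 0.29148182971650305
[[0.6489, 0.2598], [0.6504, 0.2599], [0.649, 0.2606], [0.6503, 0.2615], [0.6496, 0.2631], [0.6506, 0.2631], [0.6499, 0.2642], [0.6499, 0.2659], [0.6493, 0.2662]]
short: u-slope 0.32972792175822063 z-slope 8.233553710767158
tip v 0.17206166548963067 0.17218049653712775 rel tcp -0.07577847501570206 u at tip 0.649567175615672 rel 0.09973274085078299 z 0.25795740238860004 rel -0.0002254481336816383
```

```bash
python3 - <<'E'
from h import *
D=np.load("scene1.npz"); p=D['p'].astype(np.uint8);P=D['P']
hsv=cv2.cvtColor(p,cv2.COLOR_RGB2HSV)
# anything above bench in the region, as 1cm grid occupancy map (top view cloud from scene)
m=(P[...,2]>.009)&(P[...,0]>.28)&(P[...,0]<.7)&(P[...,1]>-.02)&(P[...,1]<.34)
g=np.zeros((42,36),int)
for x,y,z in P[m]: g[int((x-.28)/.01),int((y+.02)/.01)]+=1
for i in range(41,-1,-1): print("%.2f"%(.28+i*.01),''.join('#' if g[i,j]>3 else '.' for j in range(35,-1,-1)))
print("y from .34 (left) to -.02 (right)")
E
```

```text
0.69 ...........##.................######
0.68 ...........#####..............######
0.67 ...........#########################
0.66 ..............######################
0.65 .........................###########
0.64 .............................#######
0.63 .............................#######
0.62 .............................#######
0.61 .............................#######
0.60 .............................#######
0.59 ..#####......................#######
0.58 ..##########.................#######
0.57 .###############.............#######
0.56 ..##############...............#####
0.55 ......##########....................
0.54 ...........#####....................
0.53 ....................................
0.52 ....................................
0.51 ....................................
0.50 ....................................
0.49 ....................................
0.48 ....................................
0.47 ....................................
0.46 ....................................
0.45 .......####.........................
0.44 .......####.........................
0.43 .......####.........................
0.42 .......####.........................
0.41 .......#####........................
0.40 .......#####............####........
0.39 ........####...........#####........
0.38 ........####...........#####........
0.37 ........####...........#####........
0.36 ........####...........#####........
0.35 ........#####..........#####........
0.34 .........###...........#####........
0.33 .........####..........#####........
0.32 .........####...........####........
0.31 ........................##..........
0.30 ....................................
0.29 ....................................
0.28 ....................................
y from .34 (left) to -.02 (right)
```

```bash
python3 - <<'E'
from h import *
rel([.43,.169,.05],-5.1)
E
```

```text
dx dy dz [-13.66   4.1   20.87] twist 0.1 | psi now -5.0 q6 1.95
```

>>> {"method": "step_arm", "body": {"motion": [[0.8, -4, 1.2, 3, 0], [0.8, -8, 2.4, 6, 0], [0.8, -12, 3.6, 9, 0], [0.8, -13.7, 4.1, 13, 0], [0.8, -13.7, 4.1, 17, 0], [0.8, -13.7, 4.1, 20.8, 0], [0.8, -13.7, 4.1, 20.8, 0], [0.8, -13.7, 4.1, 20.8, 0]], "force": 60}}

```text
time: 10.1
tool_pos: [0.43, 0.169, 0.0513]
tcp_rot: [3.138, -0.138, -0.002]
wrist_force: [-0.2, -0.1, -4.3]
width: 0.189
grip_force: 58.5
```

```bash
python3 - <<'E'
from h import *
st(); rel([.43,.169,.02],-5.1)
E
```

```text
t 10.1 tcp [0.43   0.169  0.0513] psi -5.05 F [-0.2173 -0.0723 -4.2852] w 0.18866925116794822 g 58.54632614180446 q [0.3205 0.055  2.2116 0.     0.8764 1.9794]
dx dy dz [ 0.   -0.    3.13] twist 0.1 | psi now -5.0 q6 1.98
```

>>> {"method": "step_arm", "body": {"motion": [[0.8, 0, 0, 2, 0], [0.8, 0, 0, 3.2, 0], [0.8, 0, 0, 3.7, 0], [0.8, 0, 0, 3.7, 0]], "force": 60}}

```text
time: 10.5
tool_pos: [0.4309, 0.1692, 0.0148]
tcp_rot: [-3.138, 0.139, -0.001]
wrist_force: [-0.0, -0.5, -4.5]
width: 0.182
grip_force: 58.7
```

>>> {"method": "step_arm", "body": {"motion": [[0.8, 0, 0, 0.1, 0], [0.8, 0, 0, 0.2, 0], [0.8, 0, 0, 0.3, 0], [0.8, 0, 0, 0.4, 0], [0.8, 0, 0, 0.4, 0], [0.8, 0, 0, 0.4, 0]], "force": 20}}

```text
time: 11.1
tool_pos: [0.4305, 0.1692, 0.0106]
tcp_rot: [-3.138, 0.139, -0.001]
wrist_force: [-3.0, 1.0, -0.4]
width: 0.186
grip_force: 56.8
```

```bash
cat >> arm.py <<'E'
def report():
    m,P,t=keymeas(box=((.30,.75),(.0,.30))); W=P[m]; tv=t@ey;tu=t@ex; Q=np.c_[W@ex-tu,W@ey-tv,W[:,2]-t[2]]
    L=Q[(np.abs(Q[:,1])<.02)&(np.abs(Q[:,0])>.022)&(np.abs(Q[:,0])<.085)&(Q[:,2]<.045)]
    C,pv,pz=armfit(L[:,[1,0,2]],-.08,.085); print("pitch up to robot",np.degrees(np.arctan(-pz[0])),"z surf at tcp rel",pz[1],"v",pv[1],"yaw err",np.degrees(np.arctan(pv[0])))
    k=(Q[:,0]>.07)&(Q[:,0]<.13)&(Q[:,1]<-.015); S=Q[k]; C,pu,pz=armfit(S,-.07,-.02); vt=np.percentile(S[:,1],1)
    print("short roll droop",np.degrees(np.arctan(pz[0])),"u-slope",np.degrees(np.arctan(pu[0])),"tip v",vt,"u",np.polyval(pu,vt),"zsurf",np.polyval(pz,vt), "abs z",np.polyval(pz,vt)+t[2],"tcp",t)
E
python3 - <<'E'
from arm import *
st(); report()
E
```

```text
t 11.1 tcp [0.4305 0.1692 0.0106] psi -5.08 F [-3.0229  1.0373 -0.3728] w 0.1858856734278588 g 56.8244893848896 q [0.3206 0.1227 2.2343 0.0002 0.7841 1.9799]
pitch up to robot 4.011083777588374 z surf at tcp rel 0.019307822203242144 v 0.003294536122316522 yaw err -0.6127652681843087
short roll droop 5.459687033670782 u-slope 1.2891613770372685 tip v -0.07092132985222181 u 0.10007470549473861 zsurf 0.005721888479879203 abs z 0.01632082447489042 tcp [0.4305 0.1692 0.0106]
```

>>> {"method": "step_arm", "body": {"motion": [[2.6, 0, 0, 0, 0], [2.6, 0, 0, 0, 0], [2.6, 0, 0, 0, 0], [2.6, -0.8, 0, 0, 0], [2.6, -1.5, 0, 0.3, 0], [2.6, -1.5, 0, 0.6, 0], [2.6, -1.5, 0, 0.6, 0], [1.0, -1.5, 0, 0.6, 0], [1.0, -1.5, 0, 0.6, 0], [1.0, -1.5, 0, 0.6, 0], [1.0, -1.5, 0, 0.6, 0]], "force": 20}}

```text
time: 12.25
tool_pos: [0.4151, 0.1704, 0.0042]
tcp_rot: [3.138, -0.139, -0.001]
wrist_force: [-1.1, 1.7, -0.0]
width: 0.192
grip_force: 22.7
```

```bash
python3 - <<'E'
from arm import *
st(); report()
E
```

```text
t 12.25 tcp [0.4151 0.1704 0.0042] psi -5.08 F [-1.1138  1.6888 -0.0017] w 0.1916185634642446 g 22.672447739169 q [0.3338 0.1106 2.2645 0.0002 0.767  1.9931]
pitch up to robot -0.26295586176341856 z surf at tcp rel 0.011388977775637393 v 0.002672991195978751 yaw err 0.33800600714071105
short roll droop -1.2913394517851458 u-slope -0.9800249486748345 tip v -0.07043591818438157 u 0.11584056623860721 zsurf 0.012703601624575997 abs z 0.01686155122076014 tcp [0.4151 0.1704 0.0042]
```

>>> {"method": "step_arm", "body": {"motion": [[1.0, 0, 0, -0.3, 0], [1.0, 0, 0, -0.6, 0], [1.0, 0, 0, -0.9, 0], [1.0, 0, 0, -1.2, 0], [1.0, 0, 0, -1.5, 0], [1.0, 0, 0, -1.7, 0], [1.0, 0, 0, -1.7, 0]], "force": 20}}

```text
time: 13.0
tool_pos: [0.4155, 0.1704, 0.0217]
tcp_rot: [-3.138, 0.139, -0.001]
wrist_force: [0.7, 0.8, -3.6]
width: 0.192
grip_force: 22.1
```

```bash
python3 - <<'E'
from arm import *
st(); report()
E
```

```text
t 13.0 tcp [0.4155 0.1704 0.0217] psi -5.08 F [ 0.6648  0.8055 -3.6128] w 0.19170648407900578 g 22.061546415425255 q [0.3338 0.0792 2.2559 0.0001 0.806  1.9933]
pitch up to robot 8.116187146322291 z surf at tcp rel 0.010545508972611946 v 0.002862125831220597 yaw err 0.0023171418054214266
short roll droop 0.18972452052070668 u-slope -0.7879636275652098 tip v -0.07203910964961648 u 0.11398844850115343 zsurf -0.004805075283627131 abs z 0.016860446036066224 tcp [0.4155 0.1704 0.0217]
```

>>> {"method": "step_arm", "body": {"motion": [[0.8, 0, 0, 0, 0], [0.8, 0, 0, 0, 0], [0.8, 0, 0, 0, 0], [0.8, 0, 0, -3, 0], [0.8, 0, 0, -7, 0], [0.8, 0, 0, -11, 0], [0.8, 0, 0, -14, 0], [0.8, 0, 0, -14, 0], [0.8, 0, 0, -14, 0]], "force": 90}}

```text
time: 13.95
tool_pos: [0.4149, 0.1703, 0.1606]
tcp_rot: [-3.138, 0.139, 0.0]
wrist_force: [-0.7, 0.2, -5.8]
width: 0.163
grip_force: 92.0
```

```bash
python3 - <<'E'
from arm import *
st(); report(); rel([.5579+.0009,.1658+.01,.1423],-5.1)
E
```

```text
t 13.95 tcp [0.4149 0.1703 0.1606] psi -5.09 F [-0.7184  0.1515 -5.7862] w 0.16343656172832804 g 91.96831120161733 q [ 0.3338 -0.1157  2.1454  0.0002  1.112   1.9932]
pitch up to robot 8.780006775380157 z surf at tcp rel 0.010495157303959137 v 0.0027953099696872022 yaw err -0.04894390881010001
short roll droop 1.7443910686111033 u-slope 0.6694818964716351 tip v -0.07119136724617058 u 0.11240354657098744 zsurf -0.0069648360847244 abs z 0.15363723331997634 tcp [0.4149 0.1703 0.1606]
dx dy dz [14.4  -1.88  1.63] twist 0.0 | psi now -5.1 q6 1.99
```

>>> {"method": "step_arm", "body": {"motion": [[0.8, 4, -1.9, 0, 0], [0.8, 8, -1.9, 0, 0], [0.8, 12, -1.9, 0, 0], [0.8, 14.4, -1.9, 1, 0], [0.8, 14.4, -1.9, 1.6, 0], [0.8, 14.4, -1.9, 1.6, 0], [0.8, 14.4, -1.9, 1.6, 0]], "force": 90}}

```text
time: 14.7
tool_pos: [0.5577, 0.1761, 0.1424]
tcp_rot: [3.137, -0.139, -0.009]
wrist_force: [0.6, 0.7, -4.8]
width: 0.161
grip_force: 92.0
```

```bash
python3 - <<'E'
from arm import *
st(); report(); report()
p,d=snap("scene","k3",(230,200,390,320),5)
s,t,M=pose(); print("tcp u,v",t@ex,t@ey)
E
```

```text
t 14.7 tcp [0.5577 0.1761 0.1424] psi -5.08 F [ 0.6256  0.7328 -4.8313] w 0.16115022050377117 g 91.97354871965217 q [0.263  0.1703 1.8877 0.0002 1.0896 1.9223]
pitch up to robot 9.611243732019803 z surf at tcp rel 0.010927857512779594 v 0.002637035253007232 yaw err -0.037387351436920735
short roll droop 1.0268203041986437 u-slope -0.6749220367435628 tip v -0.1576521117810775 u 0.11382503942054592 zsurf -0.008818391501977264 abs z 0.13355563863305775 tcp [0.5577 0.1761 0.1424]
pitch up to robot 9.24043855089758 z surf at tcp rel 0.010665650500166515 v 0.0027286573636125205 yaw err -0.1364549454081462
short roll droop 1.2661200672976693 u-slope 0.20806849610207068 tip v -0.1588861098193739 u 0.11190750591475118 zsurf -0.008920998258198087 abs z 0.1345685389454996 tcp [0.5584 0.1763 0.1435]
tcp u,v 0.5415586087603268 0.22568174967403645
```

View pics/k3.png

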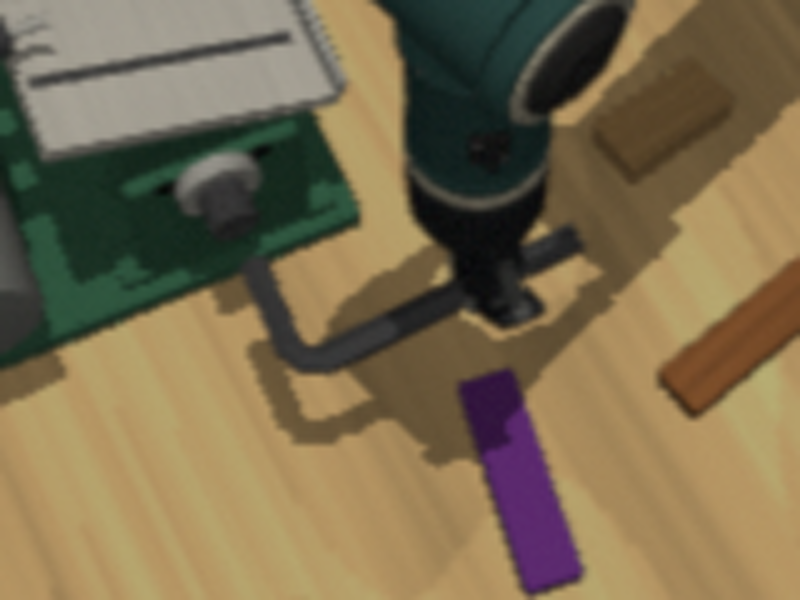

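```bash
python3 - <<'E'
from arm import *
f=lambda pts:cv2.fitLine(np.float32(pts),cv2.DIST_HUBER,0,.01,.01).ravel()
s,t,M=pose()
print("pred mouth px",proj("scene",[.6638,.066,.132]),proj("top",[.6638,.066,.132]))
ys,xs=np.nonzero(np.load("key_scene.npy")); a=f([(xs[ys==r].mean(),r) for r in range(252,284)])
n=np.array([-a[1],a[0]]); 
m,P,t=keymeas(box=((.6,.72),(.08,.2))); ys,xs=np.nonzero(m)
for r in range(246,272,2):
    x=xs[ys==r]
    if len(x): c=np.array([x.mean(),r]); print(r,x.min(),x.max(),"off px",round(float((c-a[2:])@n),2))
print("n",n)
# sensitivity: px per mm of u and z along n
b=proj("scene",[.665,.08,.132])[0]
for nm,d in(("u",ex*.001),("z",np.array([0,0,.001]))): print(nm,(proj("scene",np.array([.665,.08,.132])+d)[0]-b)@n)
m,P,t=keymeas("top",box=((.6,.72),(.08,.2))); print("top px",m.sum())
p0=np.load("top0.npz"); ys,xs=np.nonzero(np.load("key_top.npy")); a2=f([(c,ys[xs==c].mean()) for c in range(286,312)]); n2=np.array([-a2[1],a2[0]])
ys,xs=np.nonzero(m)
for c in np.unique(xs): q=ys[xs==c]; print(c,q.min(),q.max(),round(float((np.array([c,q.mean()])-a2[2:])@n2),2),end=' | ')
b=proj("top",[.665,.08,.132])[0]
for nm,d in(("u",ex*.001),("z",np.array([0,0,.001]))): print(nm,(proj("top",np.array([.665,.08,.132])+d)[0]-b)@n2)
E
```

```text
pred mouth px [[276.1038 244.779 ]] [[313.0194 164.8684]]
252 278 282 off px -0.69
254 278 283 off px -0.36
256 279 284 off px -0.5
258 280 285 off px -0.64
260 281 285 off px -0.32
262 282 311 off px -11.97
264 283 312 off px -14.41
266 284 312 off px -13.97
268 284 308 off px -10.09
270 285 304 off px -7.42
n [-0.9207  0.3903]
u 0.3368529847520099
z -0.02709345260896295
top px 56
294 162 164 0.4 | 295 161 164 -0.23 | 296 161 164 -0.37 | 297 161 164 -0.51 | 298 161 164 -0.65 | 299 161 165 -0.3 | 300 161 165 -0.44 | 301 161 165 -0.58 | 302 162 165 -0.22 | 303 162 165 -0.36 | 304 162 165 -0.5 | 305 162 166 -0.15 | 306 162 166 -0.29 | u -0.24621369003063845
z -0.08134286312158197
```

>>> {"method": "step_arm", "body": {"motion": [[0.8, 0.05, 0, -0.28, 0], [0.8, 0.05, 0.8, -0.28, 0], [0.8, 0.05, 1.6, -0.28, 0], [0.8, 0.05, 2.2, -0.28, 0], [0.8, 0.05, 2.6, -0.28, 0], [0.8, 0.05, 2.9, -0.28, 0], [0.8, 0.05, 3.2, -0.28, 0], [0.8, 0.05, 3.2, -0.28, 0]], "force": 90}}

```text
time: 15.75
tool_pos: [0.5568, 0.1479, 0.1481]
tcp_rot: [-3.132, 0.137, 0.004]
wrist_force: [-4.5, 12.1, -3.6]
width: 0.168
grip_force: 93.1
```

```bash
python3 - <<'E'
from arm import *
st();s,t,M=pose(); print("tcp u,v",t@ex,t@ey)
E
```

```text
t 15.75 tcp [0.5568 0.1479 0.1481] psi -5.02 F [-4.4579 12.1028 -3.5655] w 0.16789180847186053 g 93.08051207963217 q [0.2124 0.1452 1.9053 0.0075 1.0919 1.8673]
tcp u,v 0.5414190731097622 0.19680350550892267
```

>>> {"method": "step_arm", "body": {"motion": [[0.8, 0, 0.3, 0, 0], [0.8, 0, 0.6, 0, 0], [0.8, 0, 0.6, 0, 0], [0.8, 0, 0.6, 0, 0]], "force": 90}}

```text
time: 16.15
tool_pos: [0.5552, 0.1447, 0.1481]
tcp_rot: [-3.129, 0.134, 0.007]
wrist_force: [-6.2, 19.5, -3.5]
width: 0.169
grip_force: 95.8
```

```bash
python3 - <<'E'
from arm import *
st();s,t,M=pose(); print("tcp u,v",t@ex,t@ey,s['torque']); report()
p,d=snap("scene","k4",(240,210,340,285),8)
E
```

```text
t 16.15 tcp [0.5552 0.1447 0.1481] psi -4.91 F [-6.2425 19.4983 -3.5295] w 0.16857316329136054 g 95.83203050948214 q [0.2052 0.1416 1.9096 0.0118 1.0923 1.8561]
tcp u,v 0.5401835486223804 0.19348706301641508 [3.5662 1.3249 1.6902]
pitch up to robot 9.07898839009952 z surf at tcp rel 0.01060417704125343 v 0.00294650607623362 yaw err 2.7940340578480973
short roll droop 2.2963142789872797 u-slope -0.7931620340492569 tip v -0.12652477221291716 u 0.11611922395580541 zsurf -0.010437008482851364 abs z 0.13766683768452642 tcp [0.5552 0.1447 0.1481]
```

View pics/k4.png

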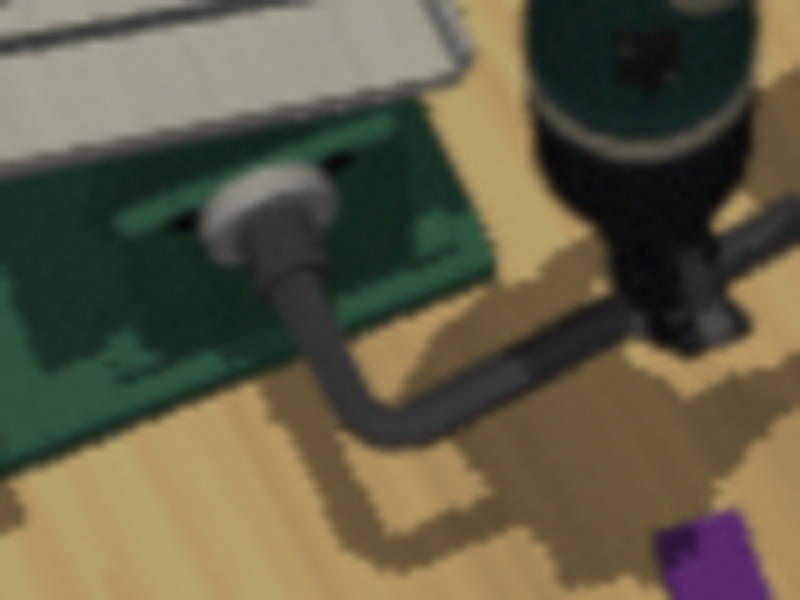

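>>> {"method": "step_arm", "body": {"motion": [[0.8, 0, -0.5, 0, 0], [0.8, 0, -1.0, 0, 0], [0.8, 0, -1.8, 0, 2.5], [0.8, 0, -1.8, 0, 2.5], [0.8, 0, -1.8, 0, 2.5]], "force": 120}}

```text
time: 16.75
tool_pos: [0.5591, 0.1561, 0.1479]
tcp_rot: [3.134, -0.206, -0.0]
wrist_force: [0.4, 0.3, -4.4]
width: 0.157
grip_force: 118.4
```

```bash
cat >> arm.py <<'E'
fl=lambda pts:cv2.fitLine(np.float32(pts),cv2.DIST_HUBER,0,.01,.01).ravel()
def offs(vlo,vhi,N=3):
    """short-arm vs first long-arm line, mean over N pictures: u and z of tip section from depth, px offsets"""
    ys,xs=np.nonzero(np.load("key_scene.npy")); a=fl([(xs[ys==r].mean(),r) for r in range(252,284)]); n=np.array([-a[1],a[0]])
    ys,xs=np.nonzero(np.load("key_top.npy")); b=fl([(c,ys[xs==c].mean()) for c in range(286,312)]); n2=np.array([-b[1],b[0]])
    for cam,l,nn in(("scene",a,n),("top",b,n2)):
        o=[];S=[]
        for _ in range(N):
            m,P,t=keymeas(cam,box=((.60,.72),(.0,.3))); v=P@ey; m&=(v>vlo)&(v<vhi)&(np.abs(P@ex-.655)<.03); ys,xs=np.nonzero(m)
            o.append(np.mean((np.c_[xs,ys]-l[2:])@nn)); S.append(np.c_[P[m]@ex,P[m]@ey,P[m][:,2]])
        S=np.vstack(S); C,pu,pz=armfit(S,vlo,vhi); vm=(vlo+vhi)/2
        print(cam,"off px",np.mean(o),"u",np.polyval(pu,vm),"z",np.polyval(pz,vm),"slopes",np.degrees(np.arctan([pu[0],pz[0]])),"n",len(S)//N)
E
python3 - <<'E'
from arm import *
st();s,t,M=pose(); print("tcp u,v",t@ex,t@ey); report()
v0=t@ey-.072; offs(v0,v0+.045)
# same v window on first picture
for cam in("scene","top"):
    D=np.load(f"{cam}0.npz");P=D['P'];m=np.load(f"key_{cam}.npy")&(np.abs(P@ex-.655)<.03)&(P@ey>.14)&(P@ey<.26)
    C,pu,pz=armfit(np.c_[P[m]@ex,P[m]@ey,P[m][:,2]],.14,.26); print(cam,"mouth: u",np.polyval(pu,.1247),"z",np.polyval(pz,.1247))
E
```

```text
t 16.75 tcp [0.5591 0.1561 0.1479] psi -7.53 F [ 0.412   0.3176 -4.4246] w 0.15749360274995963 g 118.44322092365474 q [ 0.2296  0.1534  1.8963 -0.0005  1.0923  1.932 ]
tcp u,v 0.5430464074659437 0.2051713905545933
pitch up to robot 8.982558367002781 z surf at tcp rel 0.011174338807645538 v 0.0030485264437474283 yaw err -2.335930581392289
short roll droop 1.4124259561457886 u-slope 1.8070165148201458 tip v -0.13827934162063818 u 0.10792486110496266 zsurf -0.008852718343598511 abs z 0.13908723634141673 tcp [0.5591 0.1561 0.1479]
scene off px -0.6657376391049296 u 0.6539690028333558 z 0.1408085157400979 slopes [2.2135 0.462 ] n 79
top off px -0.283075006962796 u 0.6506422048805484 z 0.14219675917157115 slopes [ 0.2634 -1.1212] n 44
scene mouth: u 0.6551416747176381 z 0.13725846380184298
top mouth: u 0.6515325486733793 z 0.139215545098032
```

>>> {"method": "step_arm", "body": {"motion": [[0.8, -0.12, 0, 0.23, -2.4], [0.8, -0.12, 0, 0.23, -2.4], [0.8, -0.12, 0, 0.23, -2.4], [0.8, -0.12, 0, 0.23, -2.4]], "force": 120}}

```text
time: 17.5
tool_pos: [0.5581, 0.1566, 0.1459]
tcp_rot: [3.138, -0.143, 0.0]
wrist_force: [0.2, -0.3, -3.6]
width: 0.155
grip_force: 118.4
```

```bash
python3 - <<'E'
from arm import *
st();s,t,M=pose(); print("tcp u,v",t@ex,t@ey); v0=t@ey-.072; offs(v0,v0+.045,4)
E
```

```text
t 17.5 tcp [0.5581 0.1566 0.1459] psi -5.22 F [ 0.177  -0.2727 -3.5904] w 0.15547664364042915 g 118.38838390773162 q [ 0.2307  0.1536  1.9003 -0.0001  1.0877  1.8927]
tcp u,v 0.5419487493269732 0.2056308083868164
scene off px -0.295629447512961 u 0.6547698862111391 z 0.1390001979166436 slopes [-1.4588  2.09  ] n 77
top off px -0.23997302708968554 u 0.6511192628982237 z 0.13995946515883598 slopes [-1.7762 -1.6784] n 42
```

>>> {"method": "step_arm", "body": {"motion": [[0.8, 0.03, 0, 0.05, 0], [0.8, 0.03, 0.3, 0.05, 0], [0.8, 0.03, 0.6, 0.05, 0], [0.8, 0.03, 0.9, 0.05, 0], [0.8, 0.03, 1.2, 0.05, 0], [0.8, 0.03, 1.2, 0.05, 0]], "force": 120}}

```text
time: 18.5
tool_pos: [0.5572, 0.1442, 0.1453]
tcp_rot: [3.138, -0.143, -0.0]
wrist_force: [-0.9, -0.5, -5.3]
width: 0.155
grip_force: 118.5
```

```bash
python3 - <<'E'
from arm import *
st();s,t,M=pose(); print("tcp u,v",t@ex,t@ey,s['torque'])
E
```

```text
t 18.5 tcp [0.5572 0.1442 0.1453] psi -5.21 F [-0.8581 -0.5019 -5.2571] w 0.15453792721767795 g 118.46837389748544 q [ 0.2101  0.1466  1.9094 -0.0002  1.0856  1.8719]
tcp u,v 0.5421304922560173 0.19314578676514285 [ 0.0979  0.3567 -0.045 ]
```

>>> {"method": "step_arm", "body": {"motion": [[0.8, 0, 0.3, 0, 0], [0.8, 0, 0.6, 0, 0], [0.8, 0, 0.9, 0, 0], [0.8, 0, 1.2, 0, 0], [0.8, 0, 1.5, 0, 0], [0.8, 0, 1.6, 0, 0], [0.8, 0, 1.6, 0, 0]], "force": 120}}

```text
time: 19.2
tool_pos: [0.5558, 0.1286, 0.1453]
tcp_rot: [-3.138, 0.142, -0.0]
wrist_force: [0.2, 0.1, -5.0]
width: 0.153
grip_force: 118.7
```

```bash
python3 - <<'E'
from arm import *
st();s,t,M=pose(); print("tcp u,v",t@ex,t@ey,s['torque']); report()
E
```

```text
t 19.2 tcp [0.5558 0.1286 0.1453] psi -5.2 F [ 0.2186  0.1009 -4.9669] w 0.1530256958361062 g 118.6713862605393 q [ 0.1837  0.1373  1.9201 -0.      1.0842  1.8452]
tcp u,v 0.5421556462753385 0.177484549694189 [0.1993 0.1537 0.0421]
pitch up to robot 9.113488048118215 z surf at tcp rel 0.010584703215489535 v 0.0030806766716191267 yaw err -0.2822739090353622
short roll droop -4.824257505869187 u-slope -0.937263498248078 tip v -0.11080279037612074 u 0.11443126179220878 zsurf -7.530214538240855e-05 abs z 0.14523557114098057 tcp [0.5558 0.1286 0.1453]
```

>>> {"method": "step_arm", "body": {"motion": [[4, 0, 0.1, 0, 0], [4, 0, 0.1, 0, 0], [4, 0, 0.1, 0, 0], [4, 0, 0, 0, 0], [4, 0, 0, -3, 0], [4, 0, 0, -6, 0], [4, 0, 0, -6, 0], [0, 0, 0, -6, 0], [0, 0, 0, -6, 0], [0, 0, 0, -6, 0], [0, 0, 0, -6, 0], [0, 0, 0, -6, 0]], "force": 40}}

```text
time: 20.45
tool_pos: [0.5553, 0.1287, 0.2043]
tcp_rot: [3.138, -0.142, -0.003]
wrist_force: [0.3, -0.1, 1.0]
width: 0.004
grip_force: 0.0
```

```bash
python3 - <<'E'
from arm import *
st();s,t,M=pose(); print("tcp u,v",t@ex,t@ey)
p,d=snap("scene","k5",(230,200,390,320),5)
E
```

```text
t 20.45 tcp [0.5553 0.1287 0.2043] psi -5.18 F [ 0.2562 -0.0511  0.9597] w 0.004190412989116886 g 0.0 q [ 0.1841  0.0863  1.8617 -0.      1.1952  1.8453]
tcp u,v 0.5416335335947884 0.17754963507845692
```

View pics/k5.png

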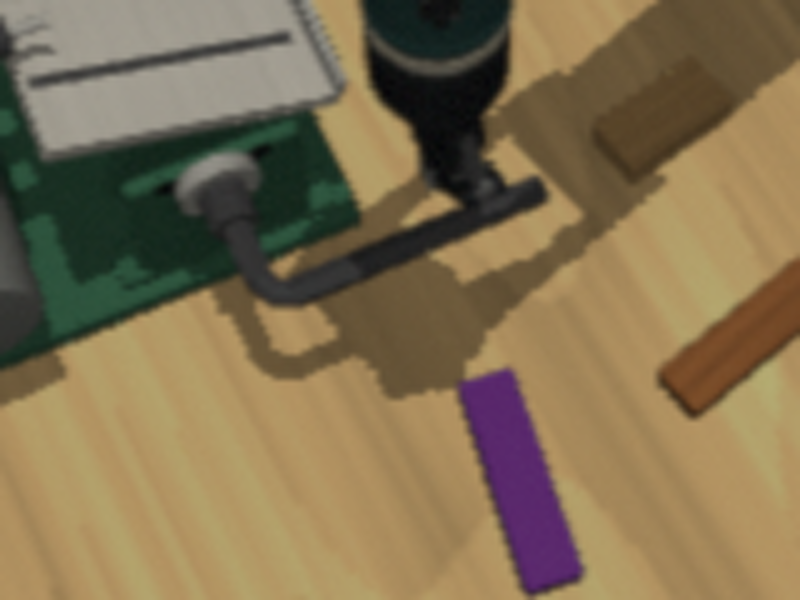

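Picture: the key stands by its short arm in the bolt (head at crop ~(215,195)), long arm towards the robot with its tip at ~(545,190), released. Now press the arm down with shut fingers.

>>> {"method": "step_arm", "body": {"motion": [[0, 0, 0, 3, 0], [0, 0, 0, 4, 0], [0, 0, 0, 4.7, 0], [0, 0, 0, 5.4, 0], [0, 0, 0, 6.1, 0], [0, 0, 0, 6.8, 0], [0, 0, 0, 7.5, 0], [0, 0, 0, 8.2, 0], [0, 0, 0, 8.9, 0], [0, 0, 0, 9.6, 0], [0, 0, 0, 10.3, 0], [0, 0, 0, 10.6, 0]], "force": 40}}

```text
time: 21.7
tool_pos: [0.5588, 0.1286, 0.1014]
tcp_rot: [-3.138, 0.142, -0.01]
wrist_force: [1.8, -1.7, 8.9]
width: -0.0
grip_force: 3.3
```

>>> {"method": "step_arm", "body": {"motion": [[0, 0, 0, 0.5, 0], [0, 0, 0, 1.0, 0], [0, 0, 0, 1.5, 0], [0, 0, 0, 2.0, 0], [0, 0, 0, 2.0, 0]], "force": 40}}

```text
time: 22.2
tool_pos: [0.5582, 0.129, 0.081]
tcp_rot: [-3.138, 0.142, -0.008]
wrist_force: [-0.2, -0.4, 7.4]
width: 0.001
grip_force: 2.7
```

```bash
python3 - <<'E'
from arm import *
st();s,t,M=pose(); print("tcp u,v",t@ex,t@ey)
E
```

```text
t 22.2 tcp [0.5582 0.129  0.081 ] psi -5.18 F [-0.1508 -0.4009  7.3615] w 0.0010240387971910722 g 2.7179354522377253 q [ 0.1838  0.209   1.9684 -0.0004  0.9592  1.8453]
tcp u,v 0.5445025574634067 0.17811365734719337
```

>>> {"method": "step_arm", "body": {"motion": [[0, 0, 0, 0.5, 0], [0, 0, 0, 1.0, 0], [0, 0, 0, 1.5, 0], [0, 0, 0, 1.5, 0]]}}

```text
time: 22.6
tool_pos: [0.5576, 0.1291, 0.0657]
tcp_rot: [-3.138, 0.142, -0.006]
wrist_force: [-0.7, 0.2, 6.2]
width: 0.002
grip_force: 2.6
```

>>> {"method": "step_arm", "body": {"motion": [[0, 0, 0, 0.4, 0], [0, 0, 0, 0.8, 0], [0, 0, 0, 0.8, 0]]}}

```text
time: 22.9
tool_pos: [0.558, 0.129, 0.0583]
tcp_rot: [-3.138, 0.142, -0.007]
wrist_force: [0.1, -0.6, 9.1]
width: -0.002
grip_force: 3.6
```

>>> {"method": "step_arm", "body": {"motion": [[0, 0, 0, 0.4, 0], [0, 0, 0, 0.4, 0]]}}

```text
time: 23.1
tool_pos: [0.5583, 0.129, 0.0547]
tcp_rot: [-3.138, 0.142, -0.008]
wrist_force: [-1.0, -1.0, 9.4]
width: -0.0
grip_force: 4.0
```

```bash
python3 - <<'E'
from arm import *
st()
p,d=snap("scene","k6",(230,200,390,320),5)
P=cloud("scene",d);q=p.astype(int);m=(q.max(2)<100)&(q.max(2)-q.min(2)<22); u=P@ex;v=P@ey
for a in np.arange(.48,.69,.01):
    k=m&(u>a)&(u<a+.01)&(v>.155)&(v<.195)&(P[...,2]>.01)&(P[...,2]<.15)
    if k.sum()>2: print("%.2f"%a,k.sum(),np.median(P[k][:,2]).round(4))
E
```

```text
t 23.1 tcp [0.5583 0.129  0.0547] psi -5.18 F [-1.0062 -1.0016  9.4414] w -0.00039186918562994277 g 4.027718536381144 q [ 0.1839  0.2425  1.9843 -0.0006  0.9097  1.8454]
0.55 29 0.067
0.56 19 0.0616
0.57 17 0.0688
0.58 18 0.0765
0.59 19 0.0834
0.60 19 0.0928
0.61 19 0.1028
0.62 19 0.1089
0.63 18 0.1182
0.64 25 0.1283
0.65 29 0.1345
0.66 3 0.1316
```

View pics/k6.png

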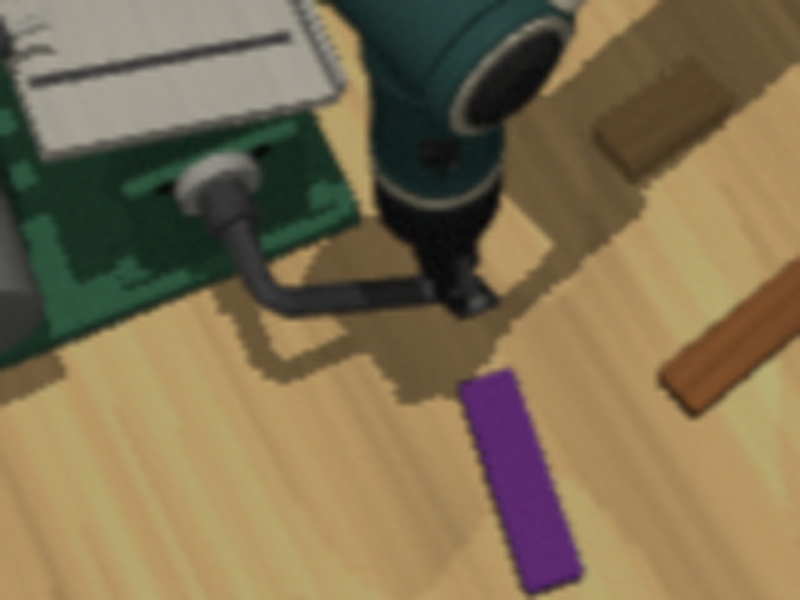

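>>> {"method": "step_arm", "body": {"motion": [[0, 0, 0, 0.4, 0], [0, 0, 0, 0.8, 0], [0, 0, 0, 0.8, 0]]}}

```text
time: 23.45
tool_pos: [0.5585, 0.1291, 0.0471]
tcp_rot: [-3.138, 0.142, -0.008]
wrist_force: [-2.0, -0.8, 12.4]
width: 0.003
grip_force: 5.1
```

```bash
cat >> arm.py <<'E'
def slope():
    r=[]
    for _ in range(3):
        p,d=snap("scene"); P=cloud("scene",d);q=p.astype(int);m=(q.max(2)<100)&(q.max(2)-q.min(2)<22); u=P@ex;v=P@ey
        k=m&(u>.57)&(u<.64)&(v>.155)&(v<.195)&(P[...,2]>.01)&(P[...,2]<.18); C=fl(np.c_[u[k],P[k][:,2]]); r.append(np.degrees(np.arctan(C[1]/C[0])))
    print("arm below level (deg)",r)
E
python3 - <<'E'
from arm import *
st(); slope()
E
```

```text
t 23.45 tcp [0.5585 0.1291 0.0471] psi -5.18 F [-2.0059 -0.7994 12.4238] w 0.0025796237229270018 g 5.11467814038042 q [ 0.1839  0.2526  1.9883 -0.0005  0.8956  1.8454]
arm below level (deg) [np.float32(44.085526), np.float32(44.27035), np.float32(43.5774)]
```

>>> {"method": "step_arm", "body": {"motion": [[0, 0, 0, 0.4, 0], [0, 0, 0, 0.4, 0], [0, 0, 0, 0.4, 0]]}}

```text
time: 23.9
tool_pos: [0.5593, 0.1292, 0.0461]
tcp_rot: [-3.138, 0.142, -0.01]
wrist_force: [-8.2, -2.7, 28.8]
width: 0.0
grip_force: 13.0
```

```bash
python3 - <<'E'
from arm import *
st(); slope()
E
```

```text
t 23.9 tcp [0.5593 0.1292 0.0461] psi -5.17 F [-8.1692 -2.7104 28.7636] w 9.103906280900365e-05 g 13.00360384164378 q [ 0.184   0.2546  1.988  -0.0008  0.8926  1.8455]
arm below level (deg) [np.float32(43.590176), np.float32(44.054108), np.float32(42.317314)]
```

>>> {"method": "step_arm", "body": {"motion": [[0, 0, 0, -3, 0], [0, 0, 0, -8, 0], [0, 0, 0, -13, 0], [0, 0, 0, -18, 0], [0, 0, 0, -20, 0], [0, 0, 0, -20, 0]]}}

```text
time: 24.65
tool_pos: [0.5589, 0.1294, 0.2458]
tcp_rot: [-3.136, 0.142, -0.015]
wrist_force: [0.3, 0.4, 0.2]
width: 0.005
grip_force: 0.0
```

```bash
python3 - <<'E'
from arm import *
st(); slope()
p,d=snap("scene","k7",(230,200,390,320),5); P=cloud("scene",d);q=p.astype(int);m=(q.max(2)<100)&(q.max(2)-q.min(2)<22); u=P@ex;v=P@ey
for a in np.arange(.48,.69,.01):
    k=m&(u>a)&(u<a+.01)&(v>.155)&(v<.195)&(P[...,2]<.18)
    if k.sum()>2: print("%.2f"%a,k.sum(),P[k][:,2].min().round(4),np.median(P[k][:,2]).round(4))
E
```

```text
t 24.65 tcp [0.5589 0.1294 0.2458] psi -5.18 F [0.279  0.4007 0.1753] w 0.005193442684152473 g 0.0 q [ 0.1841  0.0574  1.8149 -0.      1.2592  1.8453]
arm below level (deg) [np.float32(41.26073), np.float32(41.183735), np.float32(42.37221)]
0.51 5 0.0131 0.0165
0.52 15 0.009 0.0211
0.53 13 0.0194 0.0293
0.54 17 0.0261 0.0386
0.55 16 0.0355 0.0467
0.56 18 0.0424 0.0573
0.57 18 0.0546 0.0644
0.58 18 0.0672 0.0742
0.59 18 0.068 0.0835
0.60 19 0.0805 0.0917
0.61 19 0.09 0.1011
0.62 21 0.0976 0.1085
0.63 19 0.1124 0.1186
0.64 26 0.1194 0.1287
0.65 28 0.1258 0.1343
0.66 5 0.1331 0.1347
```

View pics/k7.png

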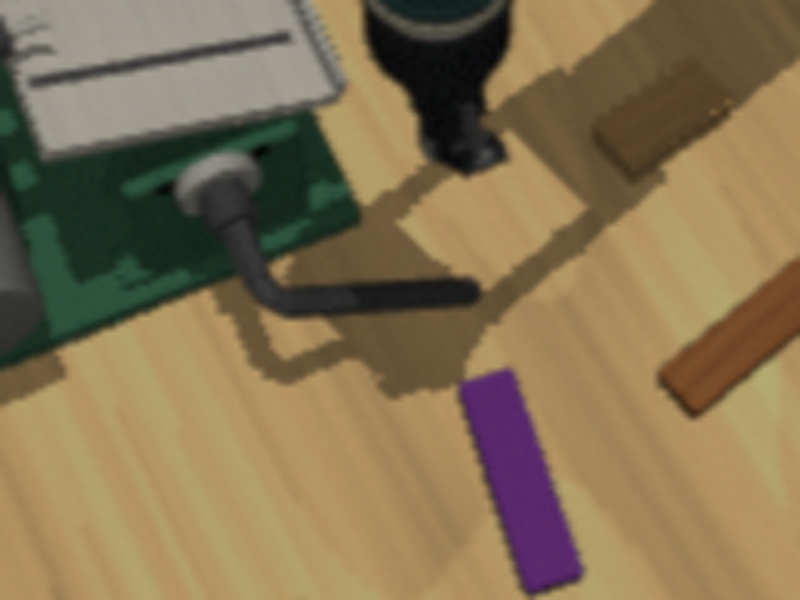

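```bash
python3 - <<'E'
from arm import *
t=ex*.5915+ey*.1775; rel([t[0],t[1],.0635],-5.1)
p,d=snap("scene"); P=cloud("scene",d); q=p.astype(int)
D=np.load("scene1.npz");p=D['p'].astype(int);P=D['P']
for n in("scene","top"):
    D=np.load(f"{n}0.npz");p=D['p'].astype(int);P=D['P']
    m=(p[...,0]<95)&(p[...,0]-p[...,2]>18)&(p[...,0]-p[...,1]>8)&(P[...,0]>.2)&(P[...,0]<.5)&(P[...,1]>-.4)&(P[...,1]<-.02)&(P[...,2]<.04)
    m=cv2.morphologyEx(m.astype(np.uint8),cv2.MORPH_OPEN,np.ones((3,3)))
    k,l,s,c=cv2.connectedComponentsWithStats(m); i=1+s[1:,4].argmax(); cn=max(cv2.findContours((l==i).astype(np.uint8),0,2)[0],key=cv2.contourArea)
    w=onz(n,cv2.convexHull(cn)[:,0],.024)[:,:2]; r=cv2.minAreaRect(np.float32(w*1000)); print(n,s[i],r,cv2.boxPoints(r).round(0).tolist())
E
```

```text
dx dy dz [ 5.14 -0.04 17.41] twist -0.1 | psi now -5.2 q6 1.85
scene [ 284  133   59   60 1866] ((382.7948913574219, -225.2945556640625), (129.43771362304688, 254.97552490234375), 0.0045468793250620365) [[318.0, -98.0], [318.0, -353.0], [448.0, -353.0], [448.0, -98.0]]
top [ 353  231   61   35 1532] ((377.23089599609375, -234.00035095214844), (240.822998046875, 123.62718963623047), 89.91046905517578) [[315.0, -354.0], [439.0, -355.0], [439.0, -114.0], [316.0, -113.0]]
```

>>> {"method": "step_arm", "body": {"motion": [[4, 5.1, 0, 0, 0], [4, 5.1, 0, 2, 0], [4, 5.1, 0, 6, 0], [4, 5.1, 0, 10, 0], [4, 5.1, 0, 14, 0], [4, 5.1, 0, 17.4, 0], [4, 5.1, 0, 17.4, 0], [0.8, 5.1, 0, 17.4, 0], [0.8, 5.1, 0, 17.4, 0], [0.8, 5.1, 0, 17.4, 0], [0.8, 5.1, 0, 17.4, 0], [0.8, 5.1, 0, 17.4, 0]], "force": 60}}

```text
time: 26.1
tool_pos: [0.6071, 0.1242, 0.0675]
tcp_rot: [3.138, -0.142, 0.002]
wrist_force: [-1.4, -1.5, -0.4]
width: 0.18
grip_force: 60.0
```

>>> {"method": "step_arm", "body": {"motion": [[0.8, 0, -0.7, 0, 0], [0.8, 0, -1.4, 0, 0], [0.8, 0, -2.1, 0, 0], [0.8, 0, -2.8, 0, 0], [0.8, 0, -3.6, 0, 0], [0.8, 0, -3.6, 0, 0]], "force": 60}}

```text
time: 26.7
tool_pos: [0.6148, 0.1348, 0.0704]
tcp_rot: [3.103, -0.143, 0.011]
wrist_force: [2.9, -86.4, 16.5]
width: 0.185
grip_force: 126.0
```

```bash
python3 - <<'E'
from arm import *
st();s,t,M=pose(); print("tcp u,v",t@ex,t@ey)
E
```

```text
t 26.7 tcp [0.6148 0.1348 0.0704] psi -5.25 F [  2.8645 -86.3556  16.5141] w 0.18497831231459877 g 125.97815667861141 q [ 0.1964  0.3229  1.8449 -0.0439  0.976   1.8837]
tcp u,v 0.600371571005797 0.18894196253231502
```

>>> {"method": "step_arm", "body": {"motion": [[0.8, 0, 1.2, 0, 0], [0.8, 0, 2.4, 0, 0], [0.8, 0, 3.6, 0, 0], [0.8, 0, 3.6, 0, 0]], "force": 60}}

```text
time: 27.1
tool_pos: [0.6071, 0.126, 0.0676]
tcp_rot: [-3.133, 0.146, -0.002]
wrist_force: [-2.6, 6.1, 0.6]
width: 0.178
grip_force: 61.0
```

>>> {"method": "step_arm", "body": {"motion": [[4, 0, 0, 0, 0], [4, 0, 0, 0, 0], [4, 0, 0, 0, 0], [4, 0, 0, -4, 0], [4, 0, 0, -8, 0], [4, 0, 0, -12, 0], [4, 0, 0, -12, 0], [4, 0, 0, -12, 0]], "force": 60}}

```text
time: 27.9
tool_pos: [0.608, 0.1246, 0.1885]
tcp_rot: [-3.138, 0.142, -0.007]
wrist_force: [-1.5, 0.0, -1.2]
width: 0.468
grip_force: 0.0
```

```bash
python3 - <<'E'
from arm import *
st();s,t,M=pose(); print("tcp u,v",t@ex,t@ey); slope()
p,d=snap("scene","k8",(230,200,390,320),5); P=cloud("scene",d);q=p.astype(int);m=(q.max(2)<100)&(q.max(2)-q.min(2)<22); u=P@ex;v=P@ey
for a in np.arange(.50,.69,.015):
    k=m&(u>a)&(u<a+.015)&(v>.15)&(v<.21)&(P[...,2]<.16)
    if k.sum()>2: print("%.3f"%a,k.sum(),"v",v[k].mean().round(4),"z",np.median(P[k][:,2]).round(4))
for a in np.arange(.12,.18,.008):
    k=m&(v>a)&(v<a+.008)&(np.abs(u-.655)<.02)&(P[...,2]>.1)&(P[...,2]<.16)
    if k.sum()>2: print("short v %.3f"%a,k.sum(),"u",u[k].mean().round(4),"z",np.median(P[k][:,2]).round(4))
t=ex*.632+ey*.1775; rel([t[0],t[1],.099],-5.1)
E
```

```text
t 27.9 tcp [0.608  0.1246 0.1885] psi -5.17 F [-1.4958  0.0124 -1.1721] w 0.4680401707411705 g 0.0 q [ 0.162   0.189   1.7755 -0.      1.1726  1.823 ]
tcp u,v 0.5944845262733629 0.17811039764616038
arm below level (deg) [np.float32(41.72345), np.float32(42.73739), np.float32(42.704647)]
0.515 18 v 0.1844 z 0.0228
0.530 21 v 0.185 z 0.0338
0.545 21 v 0.1844 z 0.0458
0.560 23 v 0.1845 z 0.0606
0.575 26 v 0.184 z 0.0746
0.590 27 v 0.1837 z 0.0844
0.605 28 v 0.1837 z 0.1002
0.620 29 v 0.1832 z 0.1136
0.635 41 v 0.1778 z 0.1266
0.650 50 v 0.1668 z 0.1364
short v 0.120 39 u 0.655 z 0.1403
short v 0.128 16 u 0.6545 z 0.1379
short v 0.136 15 u 0.6561 z 0.1383
short v 0.144 17 u 0.656 z 0.1372
short v 0.152 13 u 0.6561 z 0.138
short v 0.160 19 u 0.6555 z 0.1363
short v 0.168 18 u 0.6527 z 0.1338
short v 0.176 20 u 0.6474 z 0.1271
dx dy dz [ 4.05 -0.03  8.5 ] twist -0.1 | psi now -5.2 q6 1.82
```

>>> {"method": "step_arm", "body": {"motion": [[4, 4.0, -0.35, 0, 0], [4, 4.0, -0.35, 3, 0], [4, 4.0, -0.35, 6, 0], [4, 4.0, -0.35, 8.5, 0], [4, 4.0, -0.35, 8.5, 0], [0.8, 4.0, -0.35, 8.5, 0], [0.8, 4.0, -0.35, 8.5, 0], [0.8, 4.0, -0.35, 8.5, 0], [0.8, 4.0, -0.35, 8.5, 0], [0.8, 4.0, -0.35, 8.5, 0]], "force": 110}}

```text
time: 29.1
tool_pos: [0.6458, 0.1224, 0.1017]
tcp_rot: [3.136, -0.143, -0.003]
wrist_force: [-3.0, -4.9, -4.6]
width: 0.168
grip_force: 113.9
```

>>> {"method": "step_arm", "body": {"motion": [[0.8, 0, -0.3, 0, 0], [0.8, 0, -0.6, 0, -1], [0.8, 0, -0.9, 0, -2], [0.8, 0, -0.9, 0, -2]], "force": 110}}

```text
time: 29.5
tool_pos: [0.6449, 0.1223, 0.1011]
tcp_rot: [3.124, -0.09, -0.01]
wrist_force: [-7.8, -32.1, 0.4]
width: 0.168
grip_force: 118.3
```

```bash
python3 - <<'E'
from arm import *
st();s,t,M=pose(); print("tcp u,v",t@ex,t@ey,s['torque'])
E
```

```text
t 29.5 tcp [0.6449 0.1223 0.1011] psi -3.31 F [ -7.8378 -32.1106   0.4127] w 0.1680044776680237 g 118.29718811689155 q [ 0.1571  0.3397  1.7577 -0.0167  1.0538  1.7939]
tcp u,v 0.6314755072948495 0.17909476546174405 [-4.5442  0.7115 -1.3648]
```

>>> {"method": "step_arm", "body": {"motion": [[0.8, 0, 0.6, 0, 1], [0.8, 0, 0.9, 0, 2], [0.8, 0, 0.9, -0.15, 2], [0.8, 0, 0.9, -0.3, 2], [0.8, 0, 0.9, -0.3, 2]], "force": 110}}

```text
time: 30.0
tool_pos: [0.6454, 0.1226, 0.1023]
tcp_rot: [3.135, -0.141, -0.005]
wrist_force: [-0.5, -7.1, -11.6]
width: 0.168
grip_force: 114.0
```

```bash
python3 - <<'E'
from arm import *
st();s,t,M=pose(); print("tcp u,v",t@ex,t@ey,s['torque']); slope()
E
```

```text
t 30.0 tcp [0.6454 0.1226 0.1023] psi -5.15 F [ -0.4649  -7.0743 -11.5778] w 0.16822053923457772 g 113.97396108866815 q [ 0.1509  0.3358  1.7604 -0.0025  1.0494  1.8129]
tcp u,v 0.631940230287314 0.17943457765197 [-0.6083 -0.0024 -0.3429]
arm below level (deg) [np.float32(41.546455), np.float32(43.452106), np.float32(41.148624)]
```

>>> {"method": "step_arm", "body": {"motion": [[0.8, 0, -0.2, 0, 0], [0.8, 0, -0.4, 0, 0], [0.8, 0, -0.5, 0, 0], [0.8, 0, -0.5, 0, 0]], "force": 110}}

```text
time: 30.55
tool_pos: [0.6455, 0.1227, 0.1021]
tcp_rot: [3.128, -0.141, -0.008]
wrist_force: [-2.1, -21.5, -9.8]
width: 0.17
grip_force: 115.2
```

```bash
python3 - <<'E'
from arm import *
st();s,t,M=pose(); print("tcp u,v",t@ex,t@ey,s['torque'])
E
```

```text
t 30.55 tcp [0.6455 0.1227 0.1021] psi -5.15 F [ -2.107  -21.4719  -9.8167] w 0.17023849706610333 g 115.2225432452542 q [ 0.1549  0.3381  1.7578 -0.0108  1.0525  1.8209]
tcp u,v 0.6320401751575064 0.1795620067767567 [-2.6505  0.1826 -0.5373]
```

>>> {"method": "step_arm", "body": {"motion": [[0.8, 0, 0.5, 0.3, 0], [0.8, 0, 0.5, 0.3, 0], [4, 0, 0.5, 0.3, 0], [4, 0, 0.5, 0.3, 0], [4, 0, 0.5, 0.3, 0], [4, 0, 0.5, -4, 0], [4, 0, 0.5, -8, 0], [4, 0, 0.5, -8, 0]], "force": 40}}

```text
time: 31.35
tool_pos: [0.653, 0.1253, 0.1938]
tcp_rot: [-3.135, 0.14, -0.026]
wrist_force: [1.3, 0.0, 1.1]
width: 0.465
grip_force: 0.0
```

```bash
python3 - <<'E'
from arm import *
st(); slope()
t=ex*.5435+ey*.1805; rel([t[0],t[1],.022],-5.1)
E
```

```text
t 31.35 tcp [0.653  0.1253 0.1938] psi -5.12 F [1.299  0.0255 1.121 ] w 0.46516819238581564 g 0.0 q [ 0.1524  0.2588  1.6805 -0.0004  1.1856  1.8126]
arm below level (deg) [np.float32(41.329563), np.float32(40.324142), np.float32(40.06164)]
dx dy dz [-9.13  0.12 16.33] twist -0.0 | psi now -5.1 q6 1.81
```

>>> {"method": "step_arm", "body": {"motion": [[4, -5, 0.1, 0, 0], [4, -9.1, 0.1, 0, 0], [4, -9.1, 0.1, 4, 0], [4, -9.1, 0.1, 8, 0], [4, -9.1, 0.1, 12, 0], [4, -9.1, 0.1, 15.5, 0], [4, -9.1, 0.1, 16.8, 0], [4, -9.1, 0.1, 16.8, 0], [0.8, -9.1, 0.1, 16.8, 0], [0.8, -9.1, 0.1, 16.8, 0], [0.8, -9.1, 0.1, 16.8, 0], [0.8, -9.1, 0.1, 16.8, 0], [0.8, -9.1, 0.1, 16.8, 0]], "force": 30}}

```text
time: 32.8
tool_pos: [0.5581, 0.1312, 0.0179]
tcp_rot: [-3.138, 0.142, -0.006]
wrist_force: [1.6, -3.1, 2.5]
width: 0.19
grip_force: 33.3
```

>>> {"method": "step_arm", "body": {"motion": [[0.8, 0, 0, -0.2, 0], [0.8, 0, 0, -0.4, 0], [0.8, 0, 0, -0.4, 0]], "force": 30}}

```text
time: 33.1
tool_pos: [0.5562, 0.1312, 0.02]
tcp_rot: [-3.138, 0.142, 0.0]
wrist_force: [3.0, -1.3, -3.2]
width: 0.191
grip_force: 31.8
```

```bash
python3 - <<'E'
from arm import *
st();s,t,M=pose(); print("tcp u,v",t@ex,t@ey,s['torque']); slope()
E
```

```text
t 33.1 tcp [0.5562 0.1312 0.02  ] psi -5.18 F [ 3.0265 -1.2822 -3.203 ] w 0.19146089609862194 g 31.829734531802387 q [0.1881 0.2901 2.0013 0.0001 0.8503 1.8494]
tcp u,v 0.5423213760087915 0.18016378947070935 [-0.0652 -0.184  -0.0233]
arm below level (deg) [np.float32(41.071144), np.float32(42.147655), np.float32(41.237267)]
```

Lift a bit further, watching the force.

>>> {"method": "step_arm", "body": {"motion": [[0.8, 0, 0, -0.3, 0], [0.8, 0, 0, -0.3, 0]]}}

```text
time: 33.45
tool_pos: [0.5543, 0.1313, 0.0223]
tcp_rot: [3.138, -0.143, -0.006]
wrist_force: [-0.0, -0.5, -6.2]
width: 0.188
grip_force: 31.1
```

>>> {"method": "step_arm", "body": {"motion": [[0.8, 0, 0, -0.3, 0], [0.8, 0, 0, -0.3, 0]]}}

```text
time: 33.65
tool_pos: [0.5527, 0.1315, 0.0245]
tcp_rot: [3.138, -0.143, -0.011]
wrist_force: [-4.8, 1.9, -10.4]
width: 0.196
grip_force: 30.5
```

```bash
python3 - <<'E'
from arm import *
st(); slope()
E
```

```text
t 33.65 tcp [0.5527 0.1315 0.0245] psi -5.2 F [ -4.7756   1.8758 -10.3722] w 0.1962978477119535 g 30.476370215183124 q [0.1889 0.2821 2.0016 0.0016 0.8648 1.8495]
arm below level (deg) [np.float32(39.444427), np.float32(40.077316), np.float32(39.541218)]
```

>>> {"method": "step_arm", "body": {"motion": [[0.8, -0.2, 0, -0.15, 0], [0.8, -0.4, 0, -0.3, 0], [0.8, -0.5, 0, -0.3, 0], [0.8, -0.5, 0, -0.3, 0]], "force": 30}}

```text
time: 34.2
tool_pos: [0.5499, 0.1317, 0.0289]
tcp_rot: [3.138, -0.142, -0.004]
wrist_force: [-4.8, 1.1, -8.5]
width: 0.191
grip_force: 30.2
```

```bash
python3 - <<'E'
from arm import *
st(); slope(); s,t,M=pose(); print("tcp u,v",t@ex,t@ey,s['torque'])
E
```

```text
t 34.2 tcp [0.5499 0.1317 0.0289] psi -5.19 F [-4.7919  1.0865 -8.5235] w 0.19149784679348786 g 30.197565701091662 q [0.1909 0.2691 2.0086 0.0004 0.8662 1.8519]
arm below level (deg) [np.float32(37.645226), np.float32(38.09578), np.float32(37.976776)]
tcp u,v 0.5360779166668874 0.18013030717312664 [ 0.5672  1.1278 -0.2023]
```

>>> {"method": "step_arm", "body": {"motion": [[0.8, 0, 0, 0, 0], [0.8, 0, -0.2, 0, 0], [0.8, 0, -0.4, 0, 0], [0.8, 0, -0.4, 0, 0]], "force": 80}}

```text
time: 34.75
tool_pos: [0.5511, 0.1339, 0.0292]
tcp_rot: [3.136, -0.145, -0.002]
wrist_force: [-4.8, -7.0, -8.0]
width: 0.182
grip_force: 80.2
```

```bash
python3 - <<'E'
from arm import *
st(); s,t,M=pose(); print("tcp u,v",t@ex,t@ey,s['torque'])
E
```

```text
t 34.75 tcp [0.5511 0.1339 0.0292] psi -5.28 F [-4.8461 -7.0046 -7.9783] w 0.1818627366875255 g 80.20938361336448 q [ 0.1957  0.2711  2.0051 -0.0027  0.8672  1.8604]
tcp u,v 0.5370594587374686 0.18237589020845085 [-0.388   0.9277 -0.9409]
```

>>> {"method": "step_arm", "body": {"motion": [[0.8, 0, -0.2, 0, -0.5], [0.8, 0, -0.4, 0, -1], [0.8, 0, -0.6, 0, -1.5], [0.8, 0, -0.6, 0, -1.5]], "force": 100}}

```text
time: 35.15
tool_pos: [0.5523, 0.1365, 0.0298]
tcp_rot: [3.134, -0.109, -0.001]
wrist_force: [-5.4, -23.2, -2.0]
width: 0.178
grip_force: 114.5
```

```bash
python3 - <<'E'
from arm import *
st(); s,t,M=pose(); print("tcp u,v",t@ex,t@ey,s['torque'])
p,d=snap("scene"); P=cloud("scene",d);q=p.astype(int);m=(q.max(2)<100)&(q.max(2)-q.min(2)<22); u=P@ex;v=P@ey
for a in np.arange(.515,.65,.015):
    k=m&(u>a)&(u<a+.015)&(v>.15)&(v<.21)&(P[...,2]<.16)
    if k.sum()>2: print("%.3f"%a,k.sum(),"v",v[k].mean().round(4),"z",np.median(P[k][:,2]).round(4))
E
```

```text
t 35.15 tcp [0.5523 0.1365 0.0298] psi -4.0 F [ -5.4411 -23.1712  -2.0091] w 0.17772499961817229 g 114.49539286790241 q [ 0.2019  0.2735  2.0006 -0.0072  0.8696  1.8472]
tcp u,v 0.5380088249582383 0.1850925481954774 [-1.8252  0.5847 -2.3855]
0.530 6 v 0.2069 z 0.0832
0.545 47 v 0.1989 z 0.0773
0.560 27 v 0.1873 z 0.0733
0.575 29 v 0.1867 z 0.0852
0.590 29 v 0.1859 z 0.0969
0.605 30 v 0.1841 z 0.1069
0.620 25 v 0.185 z 0.1191
0.635 33 v 0.178 z 0.131
0.650 51 v 0.1665 z 0.1383
```

>>> {"method": "step_arm", "body": {"motion": [[0.8, 0, 0.5, 0, 1.4], [0.8, 0, 0.9, 0, 1.4], [0.8, 0.3, 0.9, 0.3, 1.4], [0.8, 0.5, 0.9, 0.6, 1.4], [0.8, 0.5, 0.9, 0.6, 1.4], [4, 0.5, 0.9, 0.6, 1.4], [4, 0.5, 0.9, 0.6, 1.4], [4, 0.5, 0.9, 0.6, 1.4], [4, 0.5, 0.9, -4, 1.4], [4, 0.5, 0.9, -9, 1.4], [4, 0.5, 0.9, -14, 1.4], [4, 0.5, 0.9, -19, 1.4], [4, 0.5, 0.9, -19, 1.4]], "force": 40}}

```text
time: 36.5
tool_pos: [0.5637, 0.1334, 0.2309]
tcp_rot: [-3.134, 0.139, -0.032]
wrist_force: [1.5, 0.1, 0.4]
width: 0.471
grip_force: 0.0
```

```bash
python3 - <<'E'
from arm import *
st(); slope()
m=0
p,d=snap("scene"); P=cloud("scene",d);q=p.astype(int);m=(q.max(2)<100)&(q.max(2)-q.min(2)<22); u=P@ex;v=P@ey
for a in np.arange(.53,.65,.03):
    k=m&(u>a)&(u<a+.03)&(v>.15)&(v<.21)&(P[...,2]<.16); print("%.3f"%a,k.sum(),"v",v[k].mean().round(4),"z",np.median(P[k][:,2]).round(4))
t=ex*.6555+ey*.1505; rel([t[0],t[1],.118],84.9)
E
```

```text
t 36.5 tcp [0.5637 0.1334 0.2309] psi -5.08 F [1.4913 0.0581 0.4409] w 0.4710958357079412 g 0.0 q [ 0.1898  0.0705  1.8288 -0.0006  1.2215  1.8493]
arm below level (deg) [np.float32(38.873425), np.float32(40.051876), np.float32(38.767185)]
0.530 49 v 0.1841 z 0.055
0.560 52 v 0.1828 z 0.0767
0.590 58 v 0.1833 z 0.0973
0.620 68 v 0.1788 z 0.1248
dx dy dz [11.3   3.06 10.08] twist -90.0 | psi now -5.1 q6 1.85
```

>>> {"method": "step_arm", "body": {"motion": [[4, 11.3, 2.9, 0, -90], [4, 11.3, 2.9, 0, -90], [4, 11.3, 2.9, 0, -90], [4, 11.3, 2.9, 0, -90], [4, 11.3, 2.9, 0, -90], [4, 11.3, 2.9, 0, -90], [4, 11.3, 2.9, 0, -90], [4, 11.3, 2.9, 0, -90], [4, 11.3, 2.9, 0, -90], [4, 11.3, 2.9, 0, -90], [4, 11.3, 2.9, 0, -90], [4, 11.3, 2.9, 0, -90], [4, 11.3, 2.9, 0, -90]], "force": 40}}

```text
time: 38.0
tool_pos: [0.6658, 0.0933, 0.2172]
tcp_rot: [-2.318, -2.117, 0.004]
wrist_force: [-0.5, 1.0, 0.9]
width: 0.471
grip_force: 0.0
```

```bash
python3 - <<'E'
from arm import *
st()
t=ex*.6555+ey*.1505; rel([t[0],t[1],.118],84.9)
E
```

```text
t 38.0 tcp [0.6658 0.0933 0.2172] psi 84.81 F [-0.4955  0.9741  0.8928] w 0.4705073744588537 g 0.0 q [ 0.1023  0.2693  1.6234 -0.0001  1.252   0.1928]
dx dy dz [-0.16  0.1   9.92] twist -0.1 | psi now 84.8 q6 0.19
```

Descend, grip the short arm, then pull straight out (tool x = machine +y) in small steps.

>>> {"method": "step_arm", "body": {"motion": [[4, -0.15, 0.1, 4, 0], [4, -0.15, 0.1, 8, 0], [4, -0.15, 0.1, 9.9, 0], [4, -0.15, 0.1, 9.9, 0], [0.8, -0.15, 0.1, 9.9, 0], [0.8, -0.15, 0.1, 9.9, 0], [0.8, -0.15, 0.1, 9.9, 0], [0.8, -0.15, 0.1, 9.9, 0], [0.8, -0.15, 0.1, 9.9, 0]], "force": 100}}

```text
time: 38.9
tool_pos: [0.6652, 0.0923, 0.121]
tcp_rot: [-2.316, -2.118, 0.005]
wrist_force: [-6.9, 0.9, -0.7]
width: 0.182
grip_force: 99.3
```

>>> {"method": "step_arm", "body": {"motion": [[0.8, 0.2, 0, 0, 0], [0.8, 0.4, 0, 0, 0], [0.8, 0.6, 0, 0, 0], [0.8, 0.6, 0, 0, 0]], "force": 100}}

```text
time: 39.3
tool_pos: [0.6652, 0.0925, 0.1209]
tcp_rot: [2.316, 2.12, -0.017]
wrist_force: [-9.0, -14.9, -1.8]
width: 0.186
grip_force: 99.0
```

```bash
python3 - <<'E'
from arm import *
st(); s,t,M=pose(); print("tcp u,v",t@ex,t@ey,s['torque'])
E
```

```text
t 39.3 tcp [0.6652 0.0925 0.1209] psi 84.93 F [ -8.9754 -14.8546  -1.7644] w 0.18568647350546028 g 99.04082805409416 q [ 0.1052  0.3456  1.7097 -0.0092  1.0938  0.198 ]
tcp u,v 0.6543389027417751 0.15121756096894629 [-3.2232  1.6414 -0.0493]
```

>>> {"method": "step_arm", "body": {"motion": [[0.8, 0.3, 0, 0, 0], [0.8, 0.6, 0, 0, 0], [0.8, 0.6, 0, 0, 0]], "force": 120}}

```text
time: 39.6
tool_pos: [0.6652, 0.0927, 0.1206]
tcp_rot: [2.312, 2.116, -0.029]
wrist_force: [-9.6, -31.0, 0.3]
width: 0.172
grip_force: 119.9
```

>>> {"method": "step_arm", "body": {"motion": [[0.8, 0.3, 0, 0, 0], [0.8, 0.6, 0, 0, 0], [0.8, 0.6, 0, 0, 0]], "force": 120}}

```text
time: 39.9
tool_pos: [0.6653, 0.093, 0.1203]
tcp_rot: [2.308, 2.113, -0.04]
wrist_force: [-10.9, -46.0, 5.3]
width: 0.174
grip_force: 120.7
```

```bash
python3 - <<'E'
from arm import *
st(); s,t,M=pose(); print("tcp u,v",t@ex,t@ey,s['torque']); slope()
E
```

```text
t 39.9 tcp [0.6653 0.093  0.1203] psi 84.97 F [-10.8734 -46.011    5.3362] w 0.17394988017968302 g 120.71063645439608 q [ 0.1147  0.3503  1.7047 -0.028   1.1     0.2155]
tcp u,v 0.6543666292816 0.15173388112776173 [-6.3302  1.6018 -0.1724]
arm below level (deg) [np.float32(52.919136), np.float32(43.652283), np.float32(49.180626)]
```

>>> {"method": "step_arm", "body": {"motion": [[0.8, -0.9, 0, 0, 0], [0.8, -1.8, 0, 0, 0], [4, -1.8, 0, 0, 0], [4, -1.8, 0, 0, 0], [4, -1.8, 0, 0, 0], [4, -1.8, 0, -4, 0], [4, -1.8, 0, -8, 0], [4, -1.8, 0, -10, 0], [4, -1.8, 0, -10, 0]], "force": 20}}

```text
time: 40.95
tool_pos: [0.6712, 0.0926, 0.227]
tcp_rot: [2.312, 2.117, 0.014]
wrist_force: [0.6, 0.7, 0.5]
width: 0.466
grip_force: 0.0
```

```bash
python3 - <<'E'
from arm import *
st(); slope(); t=ex*.540+ey*.1795; rel([t[0],t[1],.2],-5.1)
E
```

```text
t 40.95 tcp [0.6712 0.0926 0.227 ] psi 84.95 F [0.6167 0.6735 0.4606] w 0.4664962447184832 g 0.0 q [ 0.1005  0.2639  1.612  -0.0002  1.2544  0.1887]
arm below level (deg) [np.float32(38.19708), np.float32(38.639366), np.float32(38.28066)]
dx dy dz [  2.85 -11.63   1.96] twist 90.0 | psi now 84.9 q6 0.19
```

>>> {"method": "step_arm", "body": {"motion": [[4, 2.9, -11.6, 0, 90], [4, 2.9, -11.6, 0, 90], [4, 2.9, -11.6, 0, 90], [4, 2.9, -11.6, 0, 90], [4, 2.9, -11.6, 0, 90], [4, 2.9, -11.6, 0, 90], [4, 2.9, -11.6, 0, 90], [4, 2.9, -11.6, 0, 90], [4, 2.9, -11.6, 0, 90], [4, 2.9, -11.6, 0, 90], [4, 2.9, -11.6, 0, 90], [4, 2.9, -11.6, 0, 90], [4, 2.9, -11.6, 0, 90]], "force": 20}}

```text
time: 42.4
tool_pos: [0.5536, 0.1309, 0.2186]
tcp_rot: [3.138, -0.136, -0.004]
wrist_force: [-0.8, 1.0, -0.7]
width: 0.471
grip_force: 0.0
```

```bash
python3 - <<'E'
from arm import *
st(); t=ex*.540+ey*.180; rel([t[0],t[1],.026],-5.1)
E
```

```text
t 42.4 tcp [0.5536 0.1309 0.2186] psi -4.97 F [-0.8015  0.9566 -0.6677] w 0.47053566679037007 g 0.0 q [ 0.1885  0.0746  1.8474 -0.0001  1.2225  1.846 ]
dx dy dz [ 0.07 -0.05 19.26] twist 0.1 | psi now -5.0 q6 1.85
```

>>> {"method": "step_arm", "body": {"motion": [[4, 0, 0, 5, 0], [4, 0, 0, 10, 0], [4, 0, 0, 15, 0], [4, 0, 0, 18, 0], [4, 0, 0, 19.2, 0], [4, 0, 0, 19.2, 0], [0.8, 0, 0, 19.2, 0], [0.8, 0, 0, 19.2, 0], [0.8, 0, 0, 19.2, 0], [0.8, 0, 0, 19.2, 0], [0.8, 0, 0, 19.2, 0]], "force": 20}}

```text
time: 43.5
tool_pos: [0.5568, 0.131, 0.0302]
tcp_rot: [-3.138, 0.139, -0.008]
wrist_force: [2.5, -2.3, 4.1]
width: 0.195
grip_force: 23.1
```

>>> {"method": "step_arm", "body": {"motion": [[0.8, -0.2, 0, -0.25, 0], [0.8, -0.4, 0, -0.5, 0], [0.8, -0.4, 0, -0.5, 0]], "force": 20}}

```text
time: 43.8
tool_pos: [0.5531, 0.1311, 0.0348]
tcp_rot: [-3.138, 0.139, -0.009]
wrist_force: [6.0, -4.5, -0.2]
width: 0.189
grip_force: 21.1
```

>>> {"method": "step_arm", "body": {"motion": [[0.8, -0.15, 0, -0.2, 0], [0.8, -0.3, 0, -0.4, 0], [0.8, -0.3, 0, -0.4, 0]], "force": 20}}

```text
time: 44.1
tool_pos: [0.5501, 0.1313, 0.0387]
tcp_rot: [-3.138, 0.139, -0.009]
wrist_force: [6.7, -4.9, 1.0]
width: 0.197
grip_force: 20.8
```

```bash
python3 - <<'E'
from arm import *
st(); slope(); s,t,M=pose(); print("tcp u,v",t@ex,t@ey,s['torque'])
E
```

```text
t 44.1 tcp [0.5501 0.1313 0.0387] psi -5.07 F [ 6.6617 -4.9015  1.0234] w 0.19652365699873794 g 20.78680632810574 q [ 0.191   0.2513  2.0092 -0.0015  0.8758  1.8513]
arm below level (deg) [np.float32(36.139187), np.float32(35.684963), np.float32(35.519325)]
tcp u,v 0.536357630417464 0.17967842593406141 [-0.6414 -0.7792 -0.0507]
```

>>> {"method": "step_arm", "body": {"motion": [[0.8, -0.1, 0, -0.25, 0], [0.8, -0.25, 0, -0.5, 0], [0.8, -0.35, 0, -0.75, 0], [0.8, -0.35, 0, -0.75, 0]], "force": 20}}

```text
time: 44.65
tool_pos: [0.5455, 0.1318, 0.0456]
tcp_rot: [-3.138, 0.139, -0.005]
wrist_force: [5.9, -3.6, -0.4]
width: 0.195
grip_force: 20.3
```

>>> {"method": "step_arm", "body": {"motion": [[0.8, -0.1, 0, -0.2, 0], [0.8, -0.2, 0, -0.4, 0], [0.8, -0.2, 0, -0.4, 0]], "force": 20}}

```text
time: 44.95
tool_pos: [0.5431, 0.132, 0.0493]
tcp_rot: [-3.138, 0.139, -0.004]
wrist_force: [4.7, -2.6, -0.9]
width: 0.195
grip_force: 20.1
```

```bash
python3 - <<'E'
from arm import *
st(); slope(); s,t,M=pose(); print("tcp u,v",t@ex,t@ey,s['torque'])
E
```

```text
t 44.95 tcp [0.5431 0.132  0.0493] psi -5.07 F [ 4.6967 -2.5612 -0.9325] w 0.19493505071347478 g 20.091063060681336 q [ 0.1942  0.2273  2.0156 -0.0006  0.8965  1.8539]
arm below level (deg) [np.float32(28.493202), np.float32(30.44614), np.float32(31.433065)]
tcp u,v 0.5292437678191895 0.17975666925070227 [-0.4768 -0.5735 -0.0103]
```

>>> {"method": "step_arm", "body": {"motion": [[3, 0, 0, 0, 0], [3, 0, 0, 0, 0], [3, 0, 0, 0, 0], [3, 0, 0, 0, 0]]}}

```text
time: 45.5
tool_pos: [0.5414, 0.1323, 0.0484]
tcp_rot: [-3.138, 0.139, 0.002]
wrist_force: [0.4, -0.0, 0.5]
width: 0.355
grip_force: 0.0
```

```bash
python3 - <<'E'
from arm import *
st(); slope(); slope()
E
```

```text
t 45.5 tcp [0.5414 0.1323 0.0484] psi -5.07 F [ 0.3652 -0.0392  0.5234] w 0.3545034365685623 g 0.0 q [0.1948 0.2278 2.0169 0.0004 0.8979 1.854 ]
arm below level (deg) [np.float32(32.57509), np.float32(32.707787), np.float32(33.572025)]
arm below level (deg) [np.float32(32.390377), np.float32(33.467754), np.float32(33.284992)]
```

```bash
python3 - <<'E'
from arm import *
t=ex*.592+ey*.180; rel([t[0],t[1],.079],-5.1)
E
```

```text
dx dy dz [ 6.39 -0.01 -3.02] twist 0.0 | psi now -5.1 q6 1.85
```

>>> {"method": "step_arm", "body": {"motion": [[3, 3.2, 0, -1.5, 0], [3, 6.4, 0, -3.0, 0], [3, 6.4, 0, -3.0, 0], [0.8, 6.4, 0, -3.0, 0], [0.8, 6.4, 0, -3.0, 0], [0.8, 6.4, 0, -3.0, 0], [0.8, 6.4, 0, -3.0, 0], [0.8, 6.25, 0, -3.2, 0], [0.8, 6.1, 0, -3.4, 0], [0.8, 6.0, 0, -3.6, 0], [0.8, 6.0, 0, -3.6, 0]], "force": 20}}

```text
time: 46.9
tool_pos: [0.6029, 0.1262, 0.0851]
tcp_rot: [3.138, -0.137, 0.007]
wrist_force: [6.9, -3.7, -0.4]
width: 0.192
grip_force: 19.7
```

```bash
python3 - <<'E'
from arm import *
st(); slope(); s,t,M=pose(); print("tcp u,v",t@ex,t@ey,s['torque'])
E
```

```text
t 46.9 tcp [0.6029 0.1262 0.0851] psi -5.0 F [ 6.8685 -3.6793 -0.4025] w 0.19242054693955252 g 19.72634499252308 q [ 0.1669  0.2791  1.871  -0.0023  0.9875  1.8263]
arm below level (deg) [np.float32(34.33619), np.float32(33.80576), np.float32(34.900345)]
tcp u,v 0.5893780037208197 0.17922082619758586 [-0.5786 -1.0652  0.2339]
```

>>> {"method": "step_arm", "body": {"motion": [[0.8, 0, 0, 0, 0], [0.8, 0, 0, 0, 0], [0.8, 0, -0.2, 0, 0], [0.8, 0, -0.4, 0, 0], [0.8, 0, -0.6, 0, 0], [0.8, 0, -0.6, 0, 0]], "force": 90}}

```text
time: 47.65
tool_pos: [0.6039, 0.1311, 0.0848]
tcp_rot: [3.136, -0.137, 0.007]
wrist_force: [8.4, -5.5, -0.9]
width: 0.173
grip_force: 88.4
```

```bash
python3 - <<'E'
from arm import *
st(); s,t,M=pose(); print("tcp u,v",t@ex,t@ey,s['torque'])
E
```

```text
t 47.65 tcp [0.6039 0.1311 0.0848] psi -5.0 F [ 8.4209 -5.4536 -0.8812] w 0.17314322407475385 g 88.43032191507518 q [ 0.1755  0.2828  1.8668 -0.0043  0.9879  1.8359]
tcp u,v 0.5898105843471915 0.18428057265680187 [-0.9339 -1.2076  0.2553]
```

>>> {"method": "step_arm", "body": {"motion": [[0.8, 0, -0.3, 0, 0], [0.8, 0, -0.6, 0, 0], [0.8, 0, -0.9, 0, 0], [0.8, 0, -0.9, 0, 0]], "force": 90}}

```text
time: 48.05
tool_pos: [0.6043, 0.1405, 0.0847]
tcp_rot: [3.137, -0.137, 0.006]
wrist_force: [8.1, -5.4, -1.4]
width: 0.169
grip_force: 88.5
```

```bash
python3 - <<'E'
from arm import *
st(); s,t,M=pose(); print("tcp u,v",t@ex,t@ey,s['torque'])
E
```

```text
t 48.05 tcp [0.6043 0.1405 0.0847] psi -4.99 F [ 8.0601 -5.4109 -1.3599] w 0.16941780924873548 g 88.54707243852317 q [ 0.19    0.2876  1.8609 -0.0035  0.9896  1.8497]
tcp u,v 0.5894593755132432 0.19370790715496408 [-0.7464 -1.0646  0.3271]
```

>>> {"method": "step_arm", "body": {"motion": [[0.8, 0, -0.4, 0, 0], [0.8, 0, -0.8, 0, 0], [0.8, 0, -1.3, 0, 0], [0.8, 0, -1.9, 0, 0], [0.8, 0, -1.9, 0, 0], [0.8, 0, -1.9, 0, 0]], "force": 90}}

```text
time: 48.65
tool_pos: [0.6039, 0.161, 0.084]
tcp_rot: [3.138, -0.138, -0.003]
wrist_force: [-0.2, -0.2, -5.1]
width: 0.178
grip_force: 88.1
```

>>> {"method": "step_arm", "body": {"motion": [[0.8, 0, 0, -4, 0], [0.8, 0, 0, -8, 0], [0.8, 0, 0, -12, 0], [0.8, 0, 0, -14, 0], [0.8, 0, 0, -14, 0], [0.8, 0, 0, -14, 0]], "force": 90}}

```text
time: 49.25
tool_pos: [0.6044, 0.1606, 0.2242]
tcp_rot: [3.138, -0.139, -0.001]
wrist_force: [-0.4, -0.1, -5.3]
width: 0.172
grip_force: 88.9
```

```bash
python3 - <<'E'
from arm import *
st(); s,t,M=pose(); print("tcp u,v",t@ex,t@ey,s['torque'])
p,d=snap("scene","k9",(200,170,400,320),4)
P=cloud("scene",d);q=p.astype(int);m=(q.max(2)<100)&(q.max(2)-q.min(2)<22)
Q=(P-t); u=Q@ex;v=Q@ey;z=Q[...,2]
for a in np.arange(-.12,.12,.015):
    k=m&(u>a)&(u<a+.015)&(np.abs(v)<.02)&(z<.12)&(z>-.1)
    if k.sum()>2: print("%.3f"%a,k.sum(),"v",v[k].mean().round(4),"z",np.median(z[k]).round(4))
E
```

```text
t 49.25 tcp [0.6044 0.1606 0.2242] psi -5.08 F [-0.3869 -0.0655 -5.3217] w 0.17184129859092326 g 88.94811627455056 q [0.2198 0.1758 1.7234 0.     1.2428 1.8794]
tcp u,v 0.5877706798609083 0.21367972648184605 [0.143  0.1048 0.0429]
-0.105 10 v 0.002 z -0.0365
-0.090 30 v 0.0021 z -0.0313
-0.075 31 v 0.0018 z -0.023
-0.060 28 v 0.0028 z -0.0141
-0.045 30 v 0.0023 z -0.005
-0.030 14 v 0.0036 z 0.003
0.000 24 v 0.0125 z 0.0384
0.015 54 v 0.0066 z 0.0306
0.030 33 v 0.003 z 0.0402
0.045 45 v -0.0007 z 0.0472
0.060 40 v -0.0093 z 0.0514
```

View pics/k9.png

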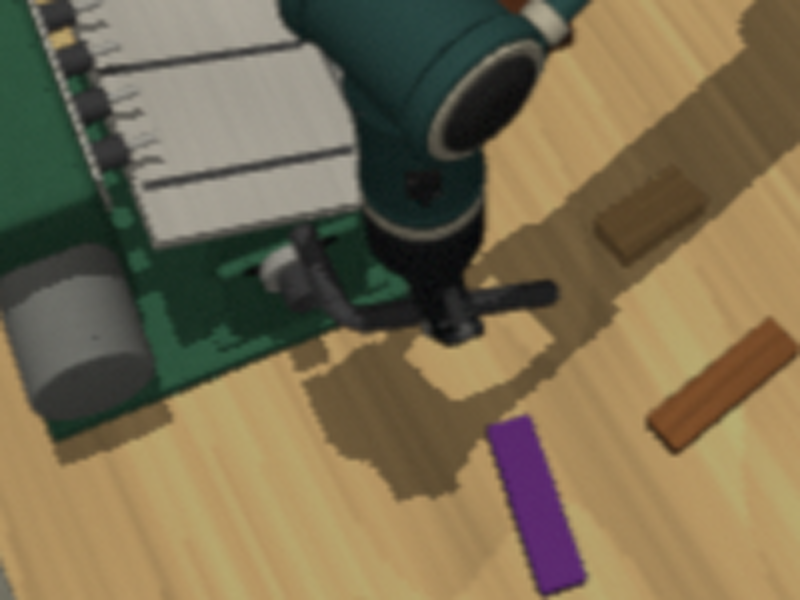

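```bash
python3 - <<'E'
from arm import *
rel([.3545,-.22,.2242],90)
E
```

```text
dx dy dz [-21.43  40.09  -0.05] twist -95.1 | psi now -5.1 q6 1.88
```

>>> {"method": "step_arm", "body": {"motion": [[0.8, -4, 2, 0, -8], [0.8, -8, 5, 0, -16], [0.8, -11, 9, 0, -24], [0.8, -14, 13, 0, -32], [0.8, -16, 17, 0, -40], [0.8, -17, 21, 0, -48], [0.8, -18, 25, 0, -56], [0.8, -19, 29, 0, -64], [0.8, -20, 33, 0, -72], [0.8, -21, 37, 0, -80], [0.8, -21.4, 40.1, 0, -88], [0.8, -21.4, 40.1, 0, -95], [0.8, -21.4, 40.1, 0, -95], [0.8, -21.4, 40.1, 0, -95]], "force": 90}}

```text
time: 50.7
tool_pos: [0.3544, -0.2193, 0.2221]
tcp_rot: [-2.221, -2.215, 0.002]
wrist_force: [-0.4, 0.6, -5.7]
width: 0.174
grip_force: 89.0
```

```bash
python3 - <<'E'
from arm import *
st(); rel([.3545,-.22,.06],90)
p,d=snap("top"); P=cloud("top",d); s,t,M=pose()
p,d=snap("scene"); P=cloud("scene",d);q=p.astype(int);m=(q.max(2)<100)&(q.max(2)-q.min(2)<22); Q=P-t
for a in np.arange(-.12,.12,.015):   # long arm along world -y
    k=m&(Q[...,1]>a)&(Q[...,1]<a+.015)&(np.abs(Q[...,0])<.025)&(np.abs(Q[...,2])<.1)
    if k.sum()>2: print("%.3f"%a,k.sum(),"x",Q[k][:,0].mean().round(4),"z",np.median(Q[k][:,2]).round(4))
k=m&(Q[...,0]>.03)&(Q[...,0]<.1)&(np.abs(Q[...,1]-.07)<.03)&(np.abs(Q[...,2]-.03)<.05)
print("short",k.sum(),Q[k].min(0),Q[k].max(0))
E
```

```text
t 50.7 tcp [ 0.3544 -0.2193  0.2221] psi 89.84 F [-0.3919  0.5547 -5.6513] w 0.17383055799714817 g 88.97146753035486 q [-0.6137 -0.2347  2.1265 -0.0003  1.2548 -0.6109]
dx dy dz [-0.11  0.08 16.21] twist -0.2 | psi now 89.8 q6 -0.61
-0.015 21 x 0.0031 z 0.0382
0.000 136 x 0.0053 z 0.0469
0.015 69 x 0.0018 z 0.0766
0.030 14 x 0.0055 z 0.039
0.045 11 x 0.0053 z 0.0479
0.060 28 x 0.0142 z 0.0509
short 72 [0.0304 0.0584 0.0397] [0.0772 0.0759 0.0605]
```

>>> {"method": "step_arm", "body": {"motion": [[0.8, 0, 0, 5, 0], [0.8, 0, 0, 10, 0], [0.8, 0, 0, 14, 0], [0.8, 0, 0, 16.2, 0], [0.8, 0, 0, 17, 0], [0.8, 0, 0, 17.7, 0], [0.8, 0, 0, 18.4, 0], [0.8, 0, 0, 19.1, 0], [0.8, 0, 0, 19.1, 0]], "force": 60}}

```text
time: 51.7
tool_pos: [0.3578, -0.2204, 0.0348]
tcp_rot: [2.22, 2.219, 0.0]
wrist_force: [-0.5, 1.1, 1.1]
width: 0.169
grip_force: 88.4
```

>>> {"method": "step_arm", "body": {"motion": [[0.8, 0, 0, 0.6, 0], [0.8, 0, 0, 1.2, 0], [0.8, 0, 0, 1.7, 0], [0.8, 0, 0, 1.7, 0]], "force": 60}}

```text
time: 52.1
tool_pos: [0.3566, -0.2202, 0.0164]
tcp_rot: [2.221, 2.22, -0.0]
wrist_force: [2.6, 0.8, 1.0]
width: 0.175
grip_force: 88.1
```

```bash
python3 - <<'E'
from arm import *
st()
E
```

```text
t 52.1 tcp [ 0.3566 -0.2202  0.0164] psi 89.96 F [2.5904 0.8202 0.9706] w 0.17535803625285085 g 88.08277648926378 q [-0.6122  0.0324  2.3189 -0.0005  0.7891 -0.6112]
```

>>> {"method": "step_arm", "body": {"motion": [[2.6, 0, 0, 0, 0], [2.6, 0, 0, 0, 0], [2.6, 0, 0, 0, 0], [2.6, 0, 0, 0, 0], [2.6, 0, 0, -5, 0], [2.6, 0, 0, -10, 0], [2.6, 0, 0, -15, 0], [2.6, 0, 0, -20, 0], [2.6, 0, 0, -25, 0], [2.6, 0, 0, -25, 0]], "force": 20}}

```text
time: 53.1
tool_pos: [0.3599, -0.2225, 0.2755]
tcp_rot: [2.213, 2.209, 0.004]
wrist_force: [0.7, -0.6, -0.9]
width: 0.308
grip_force: 0.0
```

```bash
python3 - <<'E'
from arm import *
st(); rel([.30,.25,.30],0)
p,d=snap("scene"); P=cloud("scene",d);q=p.astype(int)
m=(q.max(2)<100)&(q.max(2)-q.min(2)<14)&(P[...,0]>.30)&(P[...,0]<.46)&(P[...,1]>-.37)&(P[...,1]<-.1)&(P[...,2]<.12)
k,l,s,c=cv2.connectedComponentsWithStats(m.astype(np.uint8));
for i in np.argsort(-s[1:,4])[:3]+1: w=P[l==i]; print(s[i],"x",np.percentile(w[:,0],[1,50,99]),"y",np.percentile(w[:,1],[1,99]),"z",np.percentile(w[:,2],[2,50,98]))
E
```

```text
t 53.1 tcp [ 0.3599 -0.2225  0.2755] psi 89.9 F [ 0.7059 -0.5931 -0.924 ] w 0.3082627225306776 g 0.0 q [-0.6125 -0.2685  2.0546 -0.0001  1.3402 -0.6108]
dx dy dz [47.21 -6.03 -2.95] twist 89.9 | psi now 89.9 q6 -0.61
[305 141  25  44 282] x [0.3443 0.364  0.4313] y [-0.3201 -0.1393] z [0.0067 0.021  0.0285]
```

```bash
cat > rails.py <<'E'
from h import *
def find(n,p,d,verbose=True):
    P=cloud(n,d); hsv=cv2.cvtColor(p,cv2.COLOR_RGB2HSV); h,s,v=[hsv[...,i].astype(int) for i in range(3)]
    m=((h<14)|(h>174))&(s>95)&(v>60)&(P[...,0]>.1)&(P[...,0]<1.)&(np.abs(P[...,1])<.75)&(P[...,2]<.26)
    m=cv2.morphologyEx(m.astype(np.uint8),cv2.MORPH_OPEN,np.ones((2,2)))
    k,l,st,c=cv2.connectedComponentsWithStats(m); out=[]
    for i in range(1,k):
        if st[i,4]<60: continue
        q=P[l==i]; z=np.median(q[:,2]); cn=max(cv2.findContours((l==i).astype(np.uint8),0,2)[0],key=cv2.contourArea)
        w=onz(n,cn[:,0],.018 if z<.1 else z)[:,:2]; r=cv2.minAreaRect(np.float32(w*1000)); (cx,cy),(a,b),an=r
        if a<b: a,b,an=b,a,an-90
        an=(an+90)%180-90
        out.append((cx,cy,a,b,an,z)); 
        if verbose: print(n,"px",c[i].round(0),"area",st[i,4],"ctr %.0f %.0f size %.0fx%.0f ang %.1f z %.3f"%out[-1])
    return out
E
python3 - <<'E'
from rails import *
for n in("scene","top"):
    p,d=snap(n); find(n,p,d); print(p[266,380] if n=='scene' else p[237,266])
E
```

```text
scene px [203. 115.] area 932 ctr nan nan size 0x0 ang 0.0 z nan
scene px [381. 267.] area 336 ctr nan nan size 0x0 ang 0.0 z nan
scene px [291. 327.] area 87 ctr nan nan size 0x0 ang 0.0 z nan
scene px [523. 331.] area 69 ctr 133 620 size 25x25 ang -9.2 z 0.088
scene px [536. 337.] area 71 ctr nan nan size 0x0 ang 0.0 z nan
scene px [352. 353.] area 443 ctr 605 426 size 134x33 ang 5.9 z 0.017
scene px [445. 352.] area 183 ctr 373 552 size 103x16 ang 89.7 z 0.018
scene px [549. 343.] area 68 ctr 91 683 size 24x23 ang 86.6 z 0.089
scene px [563. 349.] area 67 ctr nan nan size 0x0 ang 0.0 z nan
scene px [361. 385.] area 89 ctr 629 509 size 72x39 ang 48.1 z 0.063
scene px [375. 388.] area 318 ctr nan nan size 0x0 ang 0.0 z nan
[104  65  34]
top px [192. 123.] area 1868 ctr nan nan size 0x0 ang 0.0 z nan
top px [470. 128.] area 1486 ctr nan nan size 0x0 ang 0.0 z nan
top px [203. 178.] area 132 ctr nan nan size 0x0 ang 0.0 z nan
top px [229. 181.] area 213 ctr 601 412 size 130x33 ang 7.3 z 0.018
top px [490. 187.] area 955 ctr nan nan size 0x0 ang 0.0 z nan
top px [266. 238.] area 235 ctr 382 232 size 135x32 ang 9.5 z 0.018
top px [187. 234.] area 89 ctr nan nan size 0x0 ang 0.0 z nan
top px [358. 249.] area 170 ctr 372 -137 size 108x40 ang 3.2 z 0.008
top px [370. 241.] area 89 ctr 400 -179 size 67x29 ang -20.7 z 0.007
top px [407. 259.] area 109 ctr 347 -331 size 62x44 ang 1.7 z 0.008
[137  95  61]
```

```bash
sed -i 's/np.median(q\[:,2\])/np.nanmedian(q[:,2])/' rails.py; python3 - <<'E'
from rails import *
for n in("scene","top"):
    p,d=snap(n)
    for o in find(n,p,d,False):
        if 110<o[2]<160 and 25<o[3]<50: print(n,np.round(o,3))
rel([.384,.235,.27],8)
E
```

```text
scene [387.699 247.6   134.778  33.487   8.046   0.017]
scene [604.352 426.213 133.882  33.384   6.611   0.017]
top [600.577 411.709 130.267  33.068   7.302   0.018]
top [382.595 232.19  134.189  32.47    9.53    0.018]
dx dy dz [45.41  2.82 -0.44] twist 81.9 | psi now 89.9 q6 -0.61
```

```bash
python3 - <<'E'
from rails import *
for n in("scene","top"):
    p,d=snap(n); P=cloud(n,d)
    for c in((.385,.24),(.602,.418)):
        m=(P[...,2]>.010)&(P[...,2]<.03)&(np.abs(P[...,0]-c[0])<.1)&(np.abs(P[...,1]-c[1])<.05)
        k,l,s,cc=cv2.connectedComponentsWithStats(m.astype(np.uint8)); i=1+s[1:,4].argmax(); q=P[l==i]
        r=cv2.minAreaRect(np.float32(q[:,:2]*1000)); print(n,c,s[i,4],"mean",q.mean(0),"rect",np.round(r[0],1),np.round(r[1],1),round(r[2],1),"px",cc[i], onz(n,cc[i],.018)[0])
E
```

```text
scene (0.385, 0.24) 487 mean [0.3893 0.2414 0.0169] rect [387.8 240.6] [140.9  38.6] 9.2 px [379.9938 265.6181] [0.3901 0.2418 0.018 ]
scene (0.602, 0.418) 665 mean [0.6075 0.4218 0.017 ] rect [605.9 421.2] [140.1  38.2] 6.2 px [351.2075 351.3699] [0.608 0.422 0.018]
top (0.385, 0.24) 332 mean [0.3844 0.235  0.0183] rect [385.8 236.9] [141.5  45.7] 13.1 px [265.7651 236.994 ] [0.3842 0.235  0.018 ]
top (0.602, 0.418) 308 mean [0.6051 0.4154 0.018 ] rect [604.8 414.5] [142.   39.5] 7.5 px [228.2532 180.8019] [0.6049 0.4154 0.018 ]
```

>>> {"method": "step_arm", "body": {"motion": [[6, 3, 4, 0, 8], [6, 7, 7, 0, 16], [6, 12, 9, 0, 24], [6, 17, 10, 0, 32], [6, 22, 10, 0, 40], [6, 27, 10, 0, 48], [6, 32, 9, 0, 56], [6, 36, 7, 0, 64], [6, 40, 5, 0, 72], [6, 44, 2, 0, 80], [6, 45.8, 1.2, 0, 81], [6, 45.8, 1.2, 0, 81], [6, 45.8, 1.2, 0, 81]], "force": 25}}

```text
time: 54.75
tool_pos: [0.3658, 0.2416, 0.2653]
tcp_rot: [-3.131, -0.253, 0.005]
wrist_force: [0.4, -0.1, -0.4]
width: 0.705
grip_force: 0.0
```

```bash
python3 - <<'E'
from h import *
st(); rel([.372,.2357,.006],9)
E
```

```text
t 54.75 tcp [0.3658 0.2416 0.2653] psi 9.26 F [ 0.3799 -0.0981 -0.3759] w 0.704548205195072 g 0.0 q [ 0.5252 -0.2172  2.0332  0.0022  1.3284  1.9339]
dx dy dz [ 0.6   0.71 25.93] twist 0.3 | psi now 9.3 q6 1.93
```

>>> {"method": "step_arm", "body": {"motion": [[6, 0.6, 0.7, 5, 0.3], [6, 0.6, 0.7, 10, 0.3], [6, 0.6, 0.7, 15, 0.3], [6, 0.6, 0.7, 20, 0.3], [6, 0.6, 0.7, 24, 0.3], [6, 0.6, 0.7, 25.8, 0.3], [6, 0.6, 0.7, 25.8, 0.3], [6, 0.6, 0.7, 25.8, 0.3]], "force": 25}}

```text
time: 55.55
tool_pos: [0.3756, 0.2315, 0.0083]
tcp_rot: [3.132, 0.235, -0.003]
wrist_force: [0.4, -0.5, 0.2]
width: 0.703
grip_force: 0.0
```

>>> {"method": "step_arm", "body": {"motion": [[3, 0, 0, 0, 0], [3, 0, 0, 0, 0], [3, 0, 0, 0, 0], [3, 0, 0, 0, 0], [3, 0, 0, 0, 0], [3, 0, 0, -4, 0], [3, 0, 0, -9, 0], [3, 0, 0, -14, 0], [3, 0, 0, -19, 0], [3, 0, 0, -24, 0], [3, 0, 0, -27, 0], [3, 0, 0, -27, 0]], "force": 25}}

```text
time: 56.75
tool_pos: [0.3785, 0.2338, 0.2855]
tcp_rot: [-3.128, -0.236, -0.017]
wrist_force: [-0.5, -0.5, -0.1]
width: 0.434
grip_force: 25.8
```

```bash
python3 - <<'E'
from h import *
st()
# table target: foot u .572, centre v -.078 ; rail A at y_t=+35
for yt in(.035,-.035):
    U=.572+.015+ (.055*np.cos(np.radians(20))-.009*np.sin(np.radians(20))); V=-.078+yt; t=ex*U+ey*V; print("target grip xy (15 mm up from lip)",yt,t, "z rail there",.155+.070*np.sin(np.radians(20))+.009*np.cos(np.radians(20)))
    rel([t[0],t[1],.27],-5.1)
E
```

```text
t 56.75 tcp [0.3785 0.2338 0.2855] psi 8.63 F [-0.5077 -0.5365 -0.0815] w 0.4337881413365266 g 25.84682822227478 q [ 0.4973 -0.2241  2.0021 -0.      1.3515  1.9174]
target grip xy (15 mm up from lip) 0.035 [ 0.6293 -0.0993  0.    ] z rail there 0.18739864361987
dx dy dz [19.77 36.71  1.62] twist 13.7 | psi now 8.6 q6 1.92
target grip xy (15 mm up from lip) -0.035 [ 0.623 -0.169  0.   ] z rail there 0.18739864361987
dx dy dz [18.11 43.5   1.57] twist 13.7 | psi now 8.6 q6 1.92
```

>>> {"method": "step_arm", "body": {"motion": [[3, 18.1, 43.5, 0, 13.7], [3, 18.1, 43.5, 0, 13.7], [3, 18.1, 43.5, 0, 13.7], [3, 18.1, 43.5, 0, 13.7], [3, 18.1, 43.5, 0, 13.7], [3, 18.1, 43.5, 0, 13.7], [3, 18.1, 43.5, 0, 13.7], [3, 18.1, 43.5, 0, 13.7], [3, 18.1, 43.5, 0, 13.7], [3, 18.1, 43.5, 0, 13.7], [3, 18.1, 43.5, 0, 13.7], [3, 18.1, 43.5, 0, 13.7], [3, 18.1, 43.5, 0, 13.7]], "force": 25}}

```text
time: 58.05
tool_pos: [0.619, -0.1694, 0.2779]
tcp_rot: [-3.138, 0.138, 0.003]
wrist_force: [-0.7, 0.5, -0.4]
width: 0.43
grip_force: 25.8
```

```bash
python3 - <<'E'
from h import *
st(); rel([.623,-.169,.22],-5.1)
E
```

```text
t 58.05 tcp [ 0.619  -0.1694  0.2779] psi -5.03 F [-0.6734  0.4981 -0.4318] w 0.4299570596554664 g 25.842088758945465 q [-0.3062  0.1785  1.6216  0.0005  1.3434  1.3523]
dx dy dz [ 0.4  -0.07  5.79] twist 0.1 | psi now -5.0 q6 1.35
```

>>> {"method": "step_arm", "body": {"motion": [[3, 0.4, 0, 3, 0], [3, 0.4, 0, 5.5, 0], [3, 0.4, 0, 6.2, 0], [3, 0.4, 0, 6.8, 0], [3, 0.4, 0, 7.4, 0], [3, 0.4, 0, 8.0, 0], [3, 0.4, 0, 8.6, 0], [3, 0.4, 0, 8.9, 0], [3, 0.4, 0, 8.9, 0]], "force": 25}}

```text
time: 58.95
tool_pos: [0.6247, -0.171, 0.1917]
tcp_rot: [-3.138, 0.14, -0.003]
wrist_force: [-3.7, 1.7, 6.6]
width: 0.437
grip_force: 26.9
```

```bash
python3 - <<'E'
from h import *
st()
s,t,M=pose()
for n in("scene",):
    p,d=snap(n); P=cloud(n,d); hsv=cv2.cvtColor(p,cv2.COLOR_RGB2HSV).astype(int); h,sa,v=hsv[...,0],hsv[...,1],hsv[...,2]
    m=((h<16)|(h>174))&(sa>80)&(v>40)&(P[...,2]>.15)&(P[...,2]<.27)&(P[...,0]<.78)&(P[...,0]>.5)&(P[...,1]<.03)&(P[...,1]>-.3)
    q=P[m]; U=q@ex-.572; V=q@ey+.078; Z=q[:,2]-.155
    xt=U*np.cos(np.radians(20))+Z*np.sin(np.radians(20)); zt=-U*np.sin(np.radians(20))+Z*np.cos(np.radians(20))
    print(m.sum(),"xt",np.percentile(xt,[1,99]),"yt",np.percentile(V,[1,99]))
    for a in np.arange(0,.18,.02):
        k=(xt>a)&(xt<a+.02)&(V>-.055); 
        if k.sum()>2: print("%.2f"%a,k.sum(),"zt",np.median(zt[k]).round(4),"yt",V[k].min().round(4),V[k].max().round(4))
E
```

```text
t 58.95 tcp [ 0.6247 -0.171   0.1917] psi -5.09 F [-3.7421  1.7071  6.5563] w 0.4371928048550995 g 26.938121616840363 q [-0.306   0.238   1.7103  0.0007  1.1913  1.3534]
389 xt [0.0186 0.1574] yt [-0.0532 -0.0134]
0.00 5 zt 0.0045 yt -0.0527 -0.0206
0.02 63 zt 0.0171 yt -0.0526 -0.0148
0.04 47 zt 0.0169 yt -0.0517 -0.0159
0.06 3 zt 0.0157 yt -0.0177 -0.0114
0.08 45 zt 0.0157 yt -0.054 -0.0144
0.10 78 zt 0.0175 yt -0.0529 -0.0081
0.12 76 zt 0.0162 yt -0.0531 -0.0135
0.14 70 zt 0.0161 yt -0.0539 -0.015
```

>>> {"method": "step_arm", "body": {"motion": [[3, -0.5, 0, 0.15, 0], [3, -1.0, 0, 0.32, 0], [3, -1.5, 0, 0.5, 0], [3, -1.8, 0, 0.62, 0], [3, -1.8, 0, 0.62, 0]], "force": 25}}

```text
time: 59.5
tool_pos: [0.6078, -0.1703, 0.1856]
tcp_rot: [3.137, -0.14, 0.008]
wrist_force: [1.0, -0.7, 5.9]
width: 0.436
grip_force: 26.7
```

```bash
cat >> rails.py <<'E'
def ontable(ylo=-.16,yhi=.16,cams=("scene",)):
    c,s_=np.cos(np.radians(20)),np.sin(np.radians(20))
    for n in cams:
        p,d=snap(n); P=cloud(n,d); hsv=cv2.cvtColor(p,cv2.COLOR_RGB2HSV).astype(int); h,sa,v=hsv[...,0],hsv[...,1],hsv[...,2]
        m=((h<16)|(h>174))&(sa>80)&(v>40)&(P[...,2]>.15)&(P[...,2]<.27)&(P[...,0]<.78)&(P[...,0]>.5)&(P[...,1]<.03)&(P[...,1]>-.3)
        k,l,st_,_=cv2.connectedComponentsWithStats(cv2.morphologyEx(m.astype(np.uint8),cv2.MORPH_CLOSE,np.ones((3,3))))
        for i in range(1,k):
            if st_[i,4]<60: continue
            q=P[(l==i)&m]; U=q@ex-.572; V=q@ey+.078; Z=q[:,2]-.155; xt=U*c+Z*s_; zt=-U*s_+Z*c
            g=zt>.010; 
            if g.sum()<20: continue
            r=cv2.minAreaRect(np.float32(np.c_[xt,V][g]*1000)); A=np.c_[xt,V,np.ones(len(xt))][g]; co=np.linalg.lstsq(A,zt[g],rcond=None)[0]
            print(n,"n",g.sum(),"xt",np.percentile(xt[g],[1,99]).round(4),"yt",np.percentile(V[g],[1,99]).round(4),"zt",np.median(zt[g]).round(4),"tilt deg",np.degrees(co[:2]).round(1),"rect",np.round(r[0],1),np.round(r[1],1),round(r[2],1))
E
python3 - <<'E'
from rails import *
st(); ontable()
E
```

```text
t 59.5 tcp [ 0.6078 -0.1703  0.1856] psi -5.11 F [ 1.0456 -0.7272  5.8828] w 0.43629356886618964 g 26.747551560401917 q [-0.3127  0.2101  1.7558  0.      1.1701  1.3473]
scene n 99 xt [0.0014 0.0429] yt [-0.0536 -0.0168] zt 0.0168 tilt deg [ 1.3 -2.3] rect [ 26.4 -36.2] [50.  41.1] 4.1
scene n 230 xt [0.0702 0.1392] yt [-0.0536 -0.0106] zt 0.0169 tilt deg [-2.3  6.4] rect [103.2 -24.1] [72.3 60.6] 0.6
```

>>> {"method": "step_arm", "body": {"motion": [[3, -0.2, 0, 0.07, 0], [3, -0.4, 0, 0.14, 0], [3, -0.4, 0, 0.14, 0]], "force": 25}}

```text
time: 59.85
tool_pos: [0.6068, -0.1703, 0.1852]
tcp_rot: [3.136, -0.14, 0.019]
wrist_force: [7.0, -0.2, 4.2]
width: 0.435
grip_force: 26.6
```

```bash
python3 - <<'E'
from rails import *
st(); ontable()
E
```

```text
t 59.85 tcp [ 0.6068 -0.1703  0.1852] psi -5.12 F [ 6.9754 -0.1558  4.2237] w 0.435201493338783 g 26.550244688987732 q [-0.3137  0.2044  1.7635  0.0012  1.1617  1.346 ]
scene n 96 xt [-0.0003  0.0407] yt [-0.0546 -0.0172] zt 0.0168 tilt deg [-1.1 -3.6] rect [ 21.8 -34.4] [45.6 39. ] 9.7
scene n 229 xt [0.0683 0.138 ] yt [-0.0553 -0.0153] zt 0.0167 tilt deg [-1.6  0.4] rect [102.8 -36.9] [44.5 72. ] 85.5
```

>>> {"method": "step_arm", "body": {"motion": [[4.8, 0, 0, 0, 0], [4.8, 0, 0, 0, 0], [4.8, 0, 0, 0, 0], [4.8, 0, 0, -3, 0], [4.8, 0, 0, -7, 0], [4.8, 0, 0, -10, 0], [4.8, 0, 0, -10, 0]], "force": 25}}

```text
time: 60.6
tool_pos: [0.6046, -0.1701, 0.2881]
tcp_rot: [3.136, -0.139, 0.014]
wrist_force: [0.4, 0.2, 1.7]
width: 0.562
grip_force: 0.0
```

```bash
python3 - <<'E'
from rails import *
st(); ontable()
for n in("scene","top"):
    p,d=snap(n); P=cloud(n,d)
    c=(.606,.418)
    m=(P[...,2]>.010)&(P[...,2]<.03)&(np.abs(P[...,0]-c[0])<.11)&(np.abs(P[...,1]-c[1])<.07)
    k,l,s,cc=cv2.connectedComponentsWithStats(m.astype(np.uint8)); i=1+s[1:,4].argmax(); q=P[l==i]
    r=cv2.minAreaRect(np.float32(q[:,:2]*1000)); print(n,"mean",q.mean(0),"rect",np.round(r[0],1),np.round(r[1],1),round(r[2],1))
t=np.array([.606,.418])-.014*np.array([np.cos(.117),np.sin(.117)]); rel([t[0],t[1],.285],6.7); print(t)
E
```

```text
t 60.6 tcp [ 0.6046 -0.1701  0.2881] psi -5.09 F [0.3964 0.2067 1.6547] w 0.5617434964860055 g 0.0 q [-0.3138  0.1403  1.647  -0.0001  1.345   1.3458]
scene n 429 xt [0.0005 0.1382] yt [-0.0549 -0.0159] zt 0.0169 tilt deg [-0.1 -2.2] rect [ 68.8 -35.8] [139.8  40.9] 0.6
scene mean [0.6078 0.4219 0.0172] rect [605.8 421.2] [140.7  38.4] 6.4
top mean [0.6051 0.4154 0.0181] rect [604.7 417.8] [141.3  43. ] 5.3
dx dy dz [ -6.12 -58.22  -0.36] twist -11.8 | psi now -5.1 q6 1.35
[0.5921 0.4164]
```

>>> {"method": "step_arm", "body": {"motion": [[6, -6.1, -58.2, 0, -11.8], [6, -6.1, -58.2, 0, -11.8], [6, -6.1, -58.2, 0, -11.8], [6, -6.1, -58.2, 0, -11.8], [6, -6.1, -58.2, 0, -11.8], [6, -6.1, -58.2, 0, -11.8], [6, -6.1, -58.2, 0, -11.8], [6, -6.1, -58.2, 0, -11.8], [6, -6.1, -58.2, 0, -11.8], [6, -6.1, -58.2, 0, -11.8], [6, -6.1, -58.2, 0, -11.8], [6, -6.1, -58.2, 0, -11.8], [6, -6.1, -58.2, 0, -11.8], [6, -6.1, -58.2, 0, -11.8], [6, -6.1, -58.2, 0, -11.8]], "force": 25}}

```text
time: 62.25
tool_pos: [0.5924, 0.4146, 0.2804]
tcp_rot: [3.134, 0.183, -0.004]
wrist_force: [-0.8, -0.5, 0.5]
width: 0.704
grip_force: 0.0
```

```bash
python3 - <<'E'
from h import *
st(); rel([.592,.4165,.006],6.3)
E
```

```text
t 62.25 tcp [0.5924 0.4146 0.2804] psi 6.68 F [-0.7909 -0.4592  0.47  ] w 0.7035312717724403 g 0.0 q [ 0.5764  0.3339  1.4252 -0.0006  1.3855  2.0307]
dx dy dz [ 0.05 -0.25 27.44] twist 0.4 | psi now 6.7 q6 2.03
```

>>> {"method": "step_arm", "body": {"motion": [[4.8, 0, -0.2, 5, 0.4], [4.8, 0, -0.2, 10, 0.4], [4.8, 0, -0.2, 15, 0.4], [4.8, 0, -0.2, 20, 0.4], [4.8, 0, -0.2, 24, 0.4], [4.8, 0, -0.2, 26.5, 0.4], [4.8, 0, -0.2, 27.2, 0.4], [4.8, 0, -0.2, 27.2, 0.4], [4.8, 0, -0.2, 27.2, 0.4]], "force": 25}}

```text
time: 63.15
tool_pos: [0.5941, 0.4179, 0.0122]
tcp_rot: [-3.136, -0.172, -0.004]
wrist_force: [0.5, 0.4, -0.0]
width: 0.564
grip_force: 0.0
```

>>> {"method": "step_arm", "body": {"motion": [[3, 0, 0, 0, 0], [3, 0, 0, 0, 0], [3, 0, 0, 0, 0], [3, 0, 0, 0, 0], [3, 0, 0, 0, 0], [3, 0, 0, -4, 0], [3, 0, 0, -9, 0], [3, 0, 0, -14, 0], [3, 0, 0, -19, 0], [3, 0, 0, -24, 0], [3, 0, 0, -27, 0], [3, 0, 0, -27, 0]], "force": 25}}

```text
time: 64.35
tool_pos: [0.5951, 0.42, 0.2893]
tcp_rot: [-3.13, -0.173, -0.018]
wrist_force: [0.5, 0.3, -0.6]
width: 0.437
grip_force: 25.5
```

```bash
python3 - <<'E'
from h import *
st(); rel([.629,-.1,.28],-5.1)
E
```

```text
t 64.35 tcp [0.5951 0.42   0.2893] psi 6.33 F [ 0.4845  0.3045 -0.58  ] w 0.4370596576464583 g 25.500754415988922 q [0.5803 0.3298 1.4148 0.0001 1.3835 2.0405]
dx dy dz [-2.38 52.06  0.57] twist 11.4 | psi now 6.3 q6 2.04
```

>>> {"method": "step_arm", "body": {"motion": [[3, -2.4, 52, 0, 11.4], [3, -2.4, 52, 0, 11.4], [3, -2.4, 52, 0, 11.4], [3, -2.4, 52, 0, 11.4], [3, -2.4, 52, 0, 11.4], [3, -2.4, 52, 0, 11.4], [3, -2.4, 52, 0, 11.4], [3, -2.4, 52, 0, 11.4], [3, -2.4, 52, 0, 11.4], [3, -2.4, 52, 0, 11.4], [3, -2.4, 52, 0, 11.4], [3, -2.4, 52, 0, 11.4], [3, -2.4, 52, 0, 11.4], [3, -2.4, 52, 0, 11.4], [3, -2.4, 52, 0, 11.4]], "force": 30}}

```text
time: 65.85
tool_pos: [0.6258, -0.0999, 0.2799]
tcp_rot: [-3.138, 0.136, 0.001]
wrist_force: [0.1, 0.3, -1.2]
width: 0.432
grip_force: 31.2
```

```bash
python3 - <<'E'
from h import *
st(); rel([.6293,-.0993,.23],-5.1)
E
```

```text
t 65.85 tcp [ 0.6258 -0.0999  0.2799] psi -4.97 F [ 0.0677  0.2796 -1.1617] w 0.4315777526412056 g 31.243677735328674 q [-0.1978  0.1614  1.6378  0.0004  1.3429  1.4597]
dx dy dz [ 0.34 -0.09  4.99] twist 0.1 | psi now -5.0 q6 1.46
```

>>> {"method": "step_arm", "body": {"motion": [[3, 0.4, 0, 3, 0], [3, 0.4, 0, 5, 0], [3, 0.4, 0, 5.7, 0], [3, 0.4, 0, 6.3, 0], [3, 0.4, 0, 6.9, 0], [3, 0.4, 0, 7.5, 0], [3, 0.4, 0, 8.1, 0], [3, 0.4, 0, 8.7, 0], [3, 0.4, 0, 8.9, 0], [3, 0.4, 0, 8.9, 0]], "force": 25}}

```text
time: 66.85
tool_pos: [0.6308, -0.1019, 0.1941]
tcp_rot: [3.138, -0.139, 0.004]
wrist_force: [-6.2, 2.2, 12.6]
width: 0.43
grip_force: 33.8
```

```bash
python3 - <<'E'
from rails import *
st(); ontable()
E
```

```text
t 66.85 tcp [ 0.6308 -0.1019  0.1941] psi -5.08 F [-6.1673  2.2442 12.5917] w 0.43021152435075005 g 33.79197835922241 q [-0.1994  0.2198  1.7279  0.0004  1.1913  1.4599]
scene n 98 xt [-0.0011  0.0385] yt [-0.0569 -0.0172] zt 0.0168 tilt deg [ 3.5 -3.9] rect [ 18.9 -36.8] [40.1 39.9] 1.3
scene n 134 xt [0.0896 0.1384] yt [-0.0542 -0.0166] zt 0.0167 tilt deg [-0.1 -2.9] rect [113.7 -35.2] [38.3 49.6] 89.7
scene n 107 xt [0.02   0.0615] yt [0.014  0.0543] zt 0.0171 tilt deg [ 0.4 -2.3] rect [41.6 34.1] [43.2 40.3] 1.8
scene n 258 xt [0.0876 0.1582] yt [0.0159 0.0575] zt 0.0173 tilt deg [-0.8  0.6] rect [123.  37.] [43.5 73.3] 87.4
```

Flat, 20 mm above the lip; slide it down to the lip.

>>> {"method": "step_arm", "body": {"motion": [[3, -0.5, 0, 0.12, 0], [3, -1.0, 0, 0.28, 0], [3, -1.5, 0, 0.45, 0], [3, -1.9, 0, 0.6, 0], [3, -2.2, 0, 0.72, 0], [3, -2.4, 0, 0.8, 0], [3, -2.4, 0, 0.8, 0]], "force": 25}}

```text
time: 67.6
tool_pos: [0.6114, -0.1007, 0.1871]
tcp_rot: [3.137, -0.14, 0.021]
wrist_force: [5.3, -0.2, 7.0]
width: 0.429
grip_force: 33.2
```

```bash
python3 - <<'E'
from rails import *
st(); ontable()
E
```

```text
t 67.6 tcp [ 0.6114 -0.1007  0.1871] psi -5.11 F [ 5.2504 -0.2408  7.0442] w 0.4291233123910424 g 33.207324743270874 q [-0.2038  0.1825  1.7859  0.0007  1.1596  1.4559]
scene n 209 xt [0.0681 0.1384] yt [-0.0539 -0.0162] zt 0.0165 tilt deg [-0.2 -1.3] rect [101.2 -37.4] [43.1 76.3] 89.5
scene n 95 xt [-0.0009  0.0381] yt [0.0154 0.0522] zt 0.0168 tilt deg [ 1.8 -3.8] rect [18.5 34.4] [37.9 47.4] 89.9
scene n 262 xt [0.0671 0.1386] yt [0.0148 0.0561] zt 0.0171 tilt deg [-2.1  3.4] rect [102.4  36.8] [72.9 46.9] 0.4
```

>>> {"method": "step_arm", "body": {"motion": [[3, -0.15, 0, 0.05, 0], [3, -0.15, 0, 0.05, 0], [4.8, -0.15, 0, 0.05, 0], [4.8, -0.15, 0, 0.05, 0], [4.8, -0.15, 0, 0.05, 0], [4.8, 0, 0, -3, 0], [4.8, 0, 0, -7, 0], [4.8, 0, 0, -11, 0], [4.8, -5, -3, -14, 0], [4.8, -10, -8, -14, 0], [4.8, -12, -13, -14, 0], [4.8, -12, -18, -14, 0], [4.8, -12, -23, -14, 0], [4.8, -12, -25, -14, 0], [4.8, -12, -25, -14, 0]], "force": 25}}

```text
time: 69.15
tool_pos: [0.5076, 0.165, 0.3224]
tcp_rot: [-3.137, 0.13, 0.002]
wrist_force: [0.6, -1.3, 0.7]
width: 0.559
grip_force: 0.0
```

```bash
python3 - <<'E'
from rails import *
st(); ontable(cams=("scene","top"))
p,d=snap("scene","fin",(150,90,450,350),2.3); P=cloud("scene",d);q=p.astype(int)
m=(q.max(2)<100)&(q.max(2)-q.min(2)<14)&(P[...,0]>.30)&(P[...,0]<.46)&(P[...,1]>-.37)&(P[...,1]<-.1)&(P[...,2]<.12)
k,l,s,c=cv2.connectedComponentsWithStats(m.astype(np.uint8));i=1+s[1:,4].argmax(); w=P[l==i]; print("key",s[i],np.percentile(w,[1,50,99],axis=0))
m=(q.max(2)<60)&(P[...,2]>.09)&(P[...,2]<.18)&(P[...,1]<-.25)&(P[...,1]>-.42)&(P[...,0]<.68)&(P[...,0]>.45)
k,l,s,c=cv2.connectedComponentsWithStats(m.astype(np.uint8));i=1+s[1:,4].argmax(); print("knob",c[i],onz("scene",c[i],.14))
for n in("scene","top"):
    p,d=snap(n)
    for o in find(n,p,d,False):
        if 90<o[2]<170 and 20<o[3]<50: print(n,np.round(o,3))
E
```

```text
t 69.15 tcp [0.5076 0.165  0.3224] psi -4.74 F [ 0.6461 -1.2756  0.6589] w 0.5589571949997776 g 0.0 q [ 0.2659 -0.0491  1.7827  0.0025  1.4087  1.9191]
scene n 425 xt [0.0004 0.1375] yt [-0.0557 -0.0164] zt 0.0168 tilt deg [-0.1 -1.8] rect [ 68.5 -37.7] [ 43.1 140.3] 89.6
scene n 471 xt [0.0001 0.138 ] yt [0.0141 0.0526] zt 0.0172 tilt deg [ 0.  -1.7] rect [67.4 33.3] [145.5  42.2] 1.0
top n 355 xt [-0.0002  0.135 ] yt [0.013  0.0469] zt 0.0198 tilt deg [-0.2  0. ] rect [67.1 29.7] [139.4  34.5] 0.2
top n 361 xt [0.0002 0.1352] yt [-0.0565 -0.0224] zt 0.0194 tilt deg [-0.3 -0.8] rect [ 68.  -39.4] [137.9  35.1] 0.0
key [305 141  21  32 150] [[ 0.3502 -0.3232  0.0127]
 [ 0.3609 -0.2451  0.0222]
 [ 0.3681 -0.1689  0.0294]]
knob [252.8293 138.3659] [[ 0.5572 -0.338   0.14  ]]
scene [ 620.575 -161.278  131.735   41.884  -20.295    0.195]
scene [624.953 -92.837 133.051  44.026 -17.876   0.195]
top [ 620.747 -107.826  144.558   34.854   -5.849    0.195]
top [ 614.593 -176.644  145.029   35.43    -6.94     0.195]
```

View pics/fin.png

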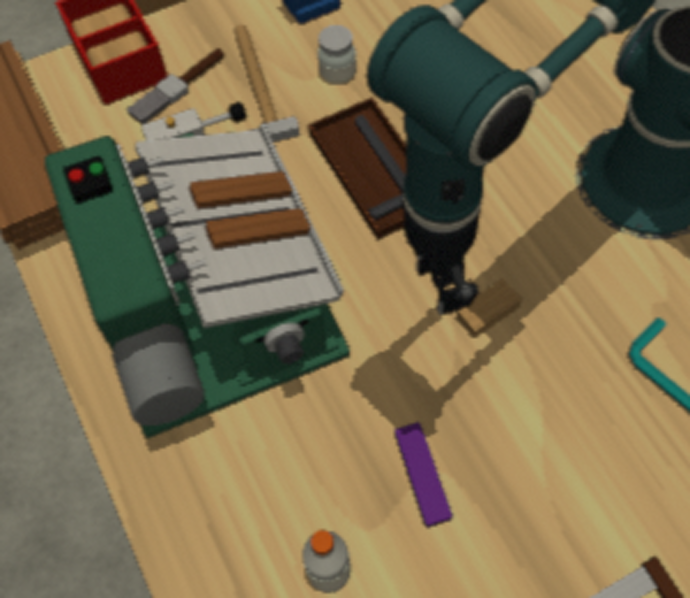

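```bash
python3 -c "
from workcell import bot
print(bot.finish_job())"
```

```text
the job is handed in; nothing more can be done
None
```

I handed the job in at about 69 s. By camera, both rails lie flat against the lip, the key lies flat in the tray and the depth rod is about 20 mm out. Bolt tightness (about 0.6 rad) is inferred from the key arm's resting angle, not read directly, and that was after lifting the arm about 11° to free the jammed key.

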